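Swing the radiator-shelf vent grille home and pin it

ROBOT

A 7-joint arm with a two-finger parallel gripper is mounted at the origin on the work surface. World frame = base frame: x ahead of the robot, y to its left, z up, the work surface at z = 0. Lengths are in m, angles in rad, forces in N, time in s.
With the tool pointing down it reaches from about 0.425 to 0.875 m from the base axis. Payload 4.7 kg.
Tool frame: the origin (TCP) lies at the very end of the fingers, on their centre line; the grasp point (between the pads) lies behind it (ctrl.tcp_to_grasp is the y of the grasp point in the tool frame, in m); y points along the fingers, x is the direction in which the jaws open and shut, and the axes are right-handed (so a half turn about y gives the same grasp; the last joint's range is limited). The gripper opens to 87 mm and grips with 3 to 60 N. Pads are 19 mm wide; open, the fingers measure 117 mm over their backs; the gripper's body (75 mm by 190 mm) begins 51 mm behind the grasp point.
Start: joints at [1.246, 0.321, -0.07, 1.45, 0.023, 1.371, -0.057], TCP at [0.216, -0.613, 0.223] pointing down, gripper open.
Joint ranges: [-2.86, 2.86], [-0.3, 2.09], [-1.38, 1.24], [0.06, 2.45], [-1.56, 4.7], [0.09, 2.05], [-2.69, 2.69]. Speed limits (rad/s): [2.57, 2.57, 3.14, 3.14, 3.14, 3.14, 3.14].

INTERFACE

Orientations are given as a rotation vector (axis times angle).
In Python, from bench import ctrl, get_image, workorder gives the robot as it stands.
- The arm moves only by the tool drive_tool, never from a script. Its argument "increments" is text: rows parted by semicolons, each of 5 numbers parted by spaces: the shift along the tool's x, y, z in mm, then the turn about the tool's y in degrees, then the closure in counts, from 0 (fully open) to 255 (shut). In form: tx ty tz yaw fingers; .... A call has 1 to 20 rows; each row shifts and turns the commanded pose from where the row before left it, along the tool's axes as they then stand; what a row does not reach is not made up. A row lasts 1/8 s, in which the tool goes at most 62.5 mm and 10.7 degrees, less where a joint would pass 70% of its speed; a pose out of reach is approached as far as the arm can. A call is refused whole if a number of a shift passes 62.5 or a number of a turn 10.7, either way. A call with a gripper value outside its range is refused whole. The fingers move at their own pace and stop on an object; "squeeze" is the grip in N (left out, the last holds). Time passes only in rows, so rows that do not move let the fingers close. It gives the time, the measured TCP pose, the force and the opening at its end, in the units of the state.
- ctrl.get_state(): the state, without advancing time (a new reading comes with each control period).
- get_image(name): name is "side" or "top"; returns a dict with "img" (480x640x3 uint8, red, green, blue), "mtx" (3x3 intrinsics, pixels), "camera_from_world" (4x4, takes a point from world to camera coordinates). Camera axes: x right, y up, looking along -z (the intrinsics and any distortion apply to the point x, -y, -z); pixel columns grow to the right and rows downward; lengths in m; the calibration is good to about 2 mm. A picture is of the moment at which its call begins. There is no depth.
- workorder.close_job(): hands the job in, once; it reports no verdict.
The state is a dict: "time": time; "joint_positions": joint angles; "qd": joint speeds; "joint_torque": joint torques, N m; "position": TCP position; "tool_rot": TCP orientation; "ft_force": force on the tool from outside, world axes, zero at the start; "torque": the same for the moment, N m; "grip_width": opening from 0.0 (shut) to 1.0 (fully open).
Only numpy, scipy, OpenCV 4.12 (cv2) and the standard library are available. Lean on these libraries where they do the work, as an engineer would, in place of code of your own. Each camera call takes 0.05 s, during which the arm holds its last target.

TASK

The radiator has been bled and the vent grille in the oak shelf above it is still swung aside. Keeping it flat and its slotted corner on the round brass peg, push its opposite (front right) corner round until the grille bears on the brass stop peg, and press it home there with about a kilo and a half of push, never as much as two and a half. Then lift the black-knobbed retaining pin out of the oak block, drop it through the grille's hole into the shelf until it is fully home, let go, and leave everything else on the shelf where it is.

Things in the scene. Friction and masses are not known exactly. Their poses are not given: they have to be found in the camera images.
- shelf: White oak floating shelf, fixed, 340 mm deep, 1400 mm long, 30 mm thick; its place varies. Top face at height 0. Origin on the top face, at the centre of the closed grille. x points away from the robot (to the back of the shelf), y left, z up. A vent opening (x -30 to 30 mm, y -58 to 72 mm) goes through it.
- grille: Loose steel vent grille, flat plate 84 mm (own x) by 200 mm (own y), 12 mm thick, 0.5 to 0.8 kg. Origin on its underside, mid of the 13 mm slot in its far left corner (open to the left end) that straddles the pivot peg; plate spans x -66 to 18, y -190 to 10 mm. Closed, its axes are parallel to the shelf's; it starts turned clockwise (from above) by 0.25 to 0.55 rad about the peg, right end towards the robot.
- grille_corner (a point): The grille's front right corner, on its top face, 12 mm above the shelf; x -66, y -190 mm in the grille's frame. Pushed on the front edge within 35 mm of it (right of the stop peg), the grille turns anticlockwise about the pivot peg, the peg stays in the slot, and at the end it bears on both pegs. Sliding takes a few newtons.
- grille_hole (a point): Mouth of the 13 mm through hole in the grille's right end, on its top face, 12 mm above the shelf; at x -24, y -172 mm in the grille's frame.
- pivot_peg: Fixed brass peg, 12 mm across, 20 mm high, in the shelf at x 24, y 90 mm of the shelf's frame. Origin at its foot, height 0.
- stop_peg: Fixed brass peg, 12 mm across, 20 mm high, behind the grille, in the shelf at x 48, y -50 mm of the shelf's frame. The grille's back edge comes to rest on it when the grille is square with the shelf. It is rigid: push slowly, level, along the shelf's x, and read the force. Origin at its foot, height 0.
- pin_hole (a point): Mouth of the 13 mm hole for the pin in the shelf, 30 mm deep, on the shelf's top face, at x 0, y -82 mm of the shelf's frame.
- pin: Loose retaining pin, upright, 61 mm long, 60 g: steel shank 10 mm across, 32 mm long, tapered foot; flange 22 mm across, 3 mm thick; black round knob 18 mm across, 26 mm high, to grip. Origin at the tip of the foot; knob 35 to 61 mm above it. It starts in the oak block, flange on the block, foot 2 mm above the shelf. Fully home the flange lies on the grille, foot 20 mm below the shelf's top.
- pin_block: Fixed oak block 50 x 64 x 34 mm to the left or right of the grille, with a 13 mm through hole in its middle that parks the pin, and a brass bleed key let into its top (up to 41 mm above the shelf) 22 mm from the hole along the block's +y. Origin under its centre.
- bamboo_box: Fixed bamboo box with a hinged lid, 120 x 160 mm, 88 mm high plus a knob about 40 mm high on the lid, right end of the shelf. Origin under its centre.
- bell: chrome bicycle bell, dome 56 mm across, 41 mm high, loose; leave it alone. Origin under its centre.
- marble_bowl: glass bowl of marbles, 112 mm across, 50 mm high, loose; leave it alone. Origin under its centre.
- opener: flat steel bottle opener, 36 x 125 x 5 mm, loose, lying at the front edge of the shelf; leave it alone. Origin on its underside, 42 mm from its plain end.
- umbrella_cap: blue plastic umbrella handle cap, 38 mm across, 57 mm high, standing loose behind the vent; leave it alone. Origin under its centre.
Not all that is in view belongs to the job. What is meant by the pin is not green, and is the smaller of those in its own colour.

How it is judged:
On the way, in this order (a step that is already met when the one before it is completed fails the run):
1. the grille is turned square with the shelf, its slot on the pivot peg, bearing on the stop peg and pressed home by the fingers with more than 12 N (contact force between the fingers and grille above 12 N and contact force between grille and stop_peg above 1 N and angle between the x axis of grille and the x axis of shelf, either way round below 0.025 rad and horizontal distance between grille and pivot_peg below 0.003 m), for 0.3 s.
2. the pin is lifted out of the oak block (height (world z) of pin above 0.036 m), for 0.1 s.
At the end, for the whole second after the job is handed in: The grille lies flat and square with the shelf (within 0.025 rad), its slot centred on the pivot peg within 4 mm; the pin stands upright through the grille in the shelf's hole, its foot at least 17 mm below the shelf's top (20 mm is fully home), let go and at rest (angle between the x axis of grille and the x axis of shelf, either way round below 0.025 rad and horizontal distance between grille and pivot_peg below 0.004 m and height (world z) of grille below 0.002 m and horizontal distance between pin and pin_hole below 0.004 m and height (world z) of pin below -0.017 m and angle between pin's own z axis and vertical below 0.1 rad and linear speed of each of pin, grille below 0.02 m/s); the robot touches nothing.
It fails at once if the grille is pushed with more than 25 N (contact force between the fingers and grille above 25 N).
It fails at once if the grille's slot leaves the pivot peg (more than 8 mm off) (horizontal distance between grille and pivot_peg above 0.008 m).
It fails at once if the grille is lifted off the shelf (more than 6 mm) (height (world z) of grille above 0.006 m or height (world z) of grille_corner above 0.02 m).
It fails at once if a bystander (bell, bowl, opener, umbrella cap) is moved by more than 15 mm (distance of any of bell, marble_bowl, opener, umbrella_cap from where it was at the start of the episode above 0.015 m).
It also fails if it takes over 61 s, if anything falls off the work surface, if the arm or the gripper's body presses on something with over 40 N, if the wrist force passes 120 N, or if a joint passes its speed limit or range.

## Working session

There is one attempt and no reset: what is moved stays moved. The work goes in short steps, Python scripts to look and compute and a tool call to move; the robot and the scene stay as the last step left them, time stands still between calls to the robot, and variables do not carry over. Pictures are saved under pics/ and viewed, and the job is handed in when it is done.

Besides the shell and the picture viewer there is one more tool, called after ">>>" as name(argument=value, ...), one argument or row to a line, values as JSON. drive_tool: Moves the arm, as the interface text tells. Its arguments: {"type":"object","properties":{"increments":{"type":"string"},"squeeze":{"type":"number"}},"required":["increments"]}

```bash
ls; mkdir -p pics; python3 - <<'E'
from bench import ctrl,get_image
import cv2,numpy as np
s=ctrl.get_state();print(s['time'],s['position'],s['tool_rot'],s['ft_force'],s['grip_width'],ctrl.tcp_to_grasp)
for n in('side','top'):
    d=get_image(n);cv2.imwrite(f'pics/{n}0.png',d['img'][:,:,::-1]);np.savez(f'pics/{n}0.npz',**d)
    print(n,d['mtx'].tolist(),d['camera_from_world'].round(4).tolist(),[k for k in d])
E
```

```text
pics
0.0 [ 0.21578286 -0.61255591  0.22145675] [-1.3496136   0.95726543 -0.95459865] [ 0.40784708  0.1693299  -0.27962115] 1.0018915581194598 -0.0187
side [[470.5248303963431, 0.0, 316.74842117327097], [0.0, 470.5248303963431, 237.88778475154288], [0.0, 0.0, 1.0]] [[0.7902, -0.6128, -0.002, -0.434], [0.4334, 0.5566, 0.7087, -0.3107], [-0.4332, -0.5609, 0.7055, -0.7665], [0.0, 0.0, 0.0, 1.0]] ['img', 'mtx', 'camera_from_world']
top [[538.6266460177181, 0.0, 328.94605532233], [0.0, 538.6266460177181, 242.6711945126594], [0.0, 0.0, 1.0]] [[-0.0153, -0.9999, 0.0072, 0.0399], [0.9925, -0.0143, 0.1213, -0.5543], [-0.1211, 0.009, 0.9926, -1.2545], [0.0, 0.0, 0.0, 1.0]] ['img', 'mtx', 'camera_from_world']
```

View pics/side0.png

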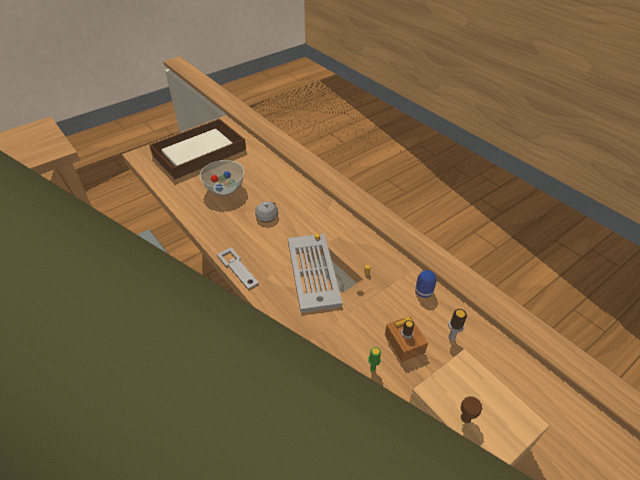

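View pics/top0.png

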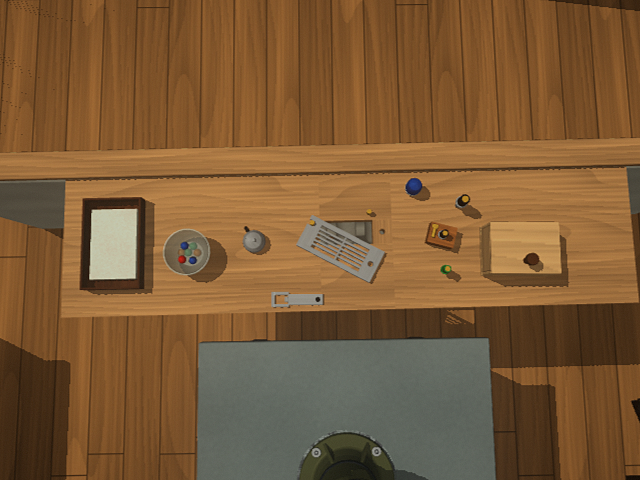

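```bash
python3 - <<'E'
import cv2,numpy as np
a=cv2.imread('pics/side0.png');b=cv2.imread('pics/top0.png')
c=cv2.resize(a[225:385,280:480],None,fx=4,fy=3.75,interpolation=cv2.INTER_CUBIC);cv2.imwrite('pics/sc.png',c)
c=cv2.resize(b[165:305,285:485],None,fx=4,fy=4,interpolation=cv2.INTER_CUBIC);cv2.imwrite('pics/tc.png',c)
E
```

```text
(no output)
```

View pics/sc.png

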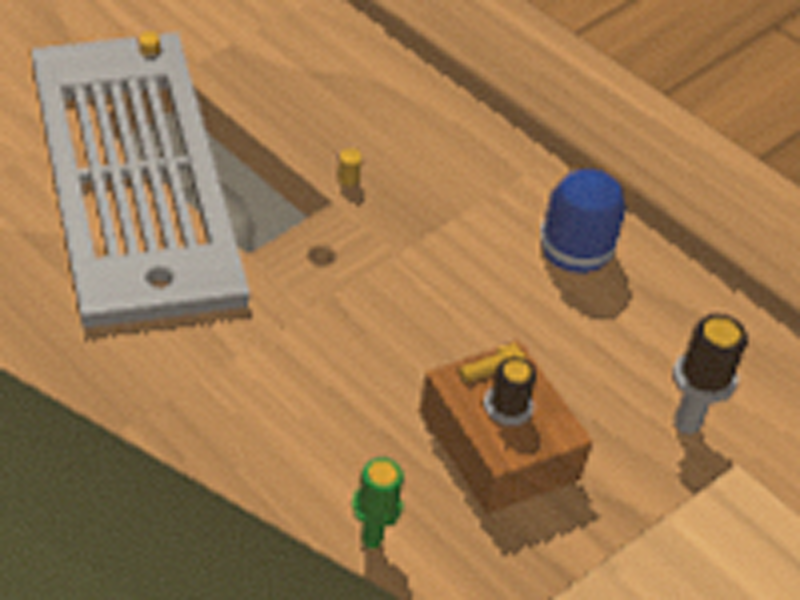

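View pics/tc.png

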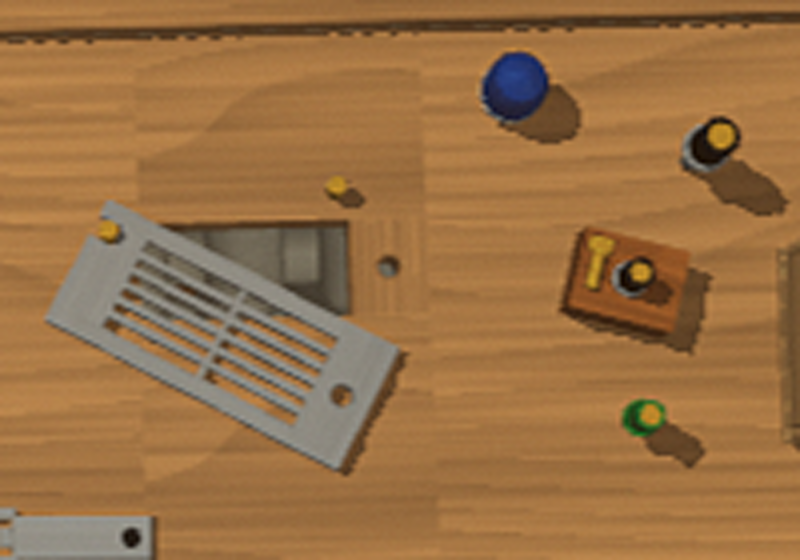

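```bash
cat >h.py <<'E'
import cv2,numpy as np
def load(n,k=0): 
    d=np.load(f'pics/{n}{k}.npz');return d['img'],d['mtx'],d['camera_from_world']
def ray(uv,K,T):
    p=np.array([(uv[0]-K[0,2])/K[0,0],-(uv[1]-K[1,2])/K[1,1],-1.]);R=T[:3,:3]
    return -R.T@T[:3,3],R.T@p
def onz(uv,K,T,z):
    c,d=ray(uv,K,T);return c+d*(z-c[2])/d[2]
def proj(P,K,T):
    q=T[:3,:3]@np.asarray(P,float)+T[:3,3];return np.array([K[0,0]*q[0]/-q[2]+K[0,2],K[1,1]*-q[1]/-q[2]+K[1,2]])
def two(a,b):
    A=[];B=[]
    for c,d in(a,b):
        d=d/np.linalg.norm(d);M=np.eye(3)-np.outer(d,d);A.append(M);B.append(M@c)
    x=np.linalg.lstsq(np.vstack(A),np.hstack(B),rcond=None)[0]
    return x,[np.linalg.norm(A[i]@x-B[i]) for i in(0,1)]
def blobs(mask,amin=5):
    n,l,s,c=cv2.connectedComponentsWithStats(mask.astype(np.uint8));return [(c[i].round(2).tolist(),s[i].tolist()) for i in range(1,n) if s[i,4]>=amin]
E
python3 - <<'E'
from h import *
for n in('top','side'):
    im,K,T=load(n);h=cv2.cvtColor(im,cv2.COLOR_RGB2HSV);H,S,V=[h[...,i].astype(int) for i in range(3)]
    if n=='top': box=(slice(165,305),slice(285,485))
    else: box=(slice(225,385),slice(280,480))
    o=np.array([box[1].start,box[0].start])
    y=(H>17)&(H<30)&(S>170)&(V>120)
    for name,m,zs in(('yellow',y,(.02,.041,.063)),('green',(H>45)&(H<75)&(S>120),(0,.06))):
        for c,s in blobs(m[box],3):
            p=np.array(c)+o;print(n,name,p,s,[onz(p,K,T,z)[:2].round(4).tolist() for z in zs])
    # dark hole
    g=cv2.cvtColor(im,cv2.COLOR_RGB2GRAY)
    r=(slice(222,242),slice(372,392)) if n=='top' else (slice(282,302),slice(346,376))
    print(g[r][:, :])
E
```

```text
top yellow [464.85 198.38] [177, 31, 7, 6, 34] [[0.6608, -0.3026], [0.6566, -0.2969], [0.6521, -0.2911]]
top yellow [369.   210.79] [82, 44, 5, 5, 19] [[0.6333, -0.0673], [0.6295, -0.0655], [0.6255, -0.0636]]
top yellow [311.62 222.12] [25, 55, 5, 5, 16] [[0.6073, 0.0728], [0.604, 0.0723], [0.6004, 0.0718]]
top yellow [434.04 228.98] [147, 59, 7, 13, 50] [[0.5863, -0.2241], [0.5832, -0.2198], [0.58, -0.2153]]
top yellow [444.78 232.5 ] [158, 66, 5, 4, 18] [[0.5773, -0.2499], [0.5744, -0.2451], [0.5713, -0.2402]]
top yellow [447.19 268.14] [160, 101, 5, 5, 21] [[0.4906, -0.2521], [0.4891, -0.2473], [0.4876, -0.2423]]
top green [444.22 269.22] [156, 100, 10, 9, 41] [[0.4895, -0.2493], [0.4854, -0.2359]]
[[ 95 119 117 118 121 119 123 123 119 129 128 119 114 122 125 127 131 125
  119 124]
 [ 96 118 116 119 123 119 123 123 118 126 131 121 117 123 124 125 134 127
  123 124]
 [ 95 121 116 119 123 120 123 124 117 125 127 119 116 122 125 124 133 126
  120 124]
 [ 95 119 117 118 123 119 119 125 120 128 126 120 117 123 124 125 131 128
  120 126]
 [ 95 119 117 117 122 118 122 126 119 126 129 122
[... 3904 characters left out ...]
139 130 130 136 141 148
  147 145 148 154 155 148 144 141 139 146 151 149]
 [144 147 146 144 140 141 148 150 149 148 142 139 140 145 148 150 147 143
  146 152 155 149 144 140 140 143 144 148 154 150]
 [141 149 143 141 145 148 149 148 143 143 141 141 142 144 148 145 148 149
  155 154 148 145 142 141 144 149 154 146 153 150]
 [143 143 147 147 152 149 143 141 141 140 142 144 149 147 144 144 144 145
  149 146 143 138 143 143 145 144 151 152 148 152]
 [148 141 146 148 149 148 140 141 141 142 145 147 146 147 142 146 144 145
  141 143 138 144 148 144 144 143 149 150 152 149]
 [148 148 144 147 148 145 140 142 148 147 147 146 148 143 146 145 146 143
  140 143 147 148 143 145 147 144 143 144 149 151]]
```

```bash
python3 - <<'E'
from h import *
C={}
for n,r,bg in(('top',(slice(226,236),slice(377,388)),120),('side',(slice(288,298),slice(354,366)),142)):
    im,K,T=load(n);g=cv2.cvtColor(im,cv2.COLOR_RGB2GRAY).astype(float)
    w=np.clip((bg-6-g[r])/14,0,1) if n=='top' else np.clip((bg-g[r]-8)/40,0,1)
    yy,xx=np.mgrid[r];c=np.array([(w*xx).sum(),(w*yy).sum()])/w.sum()
    C[n]=c;print(n,'hole px',c,w.sum(),onz(c,K,T,0))
x=two(*[ray(C[n],*load(n)[1:]) for n in C]);print('two',x)
# yaw: back ledge dark line & front edge in top
im,K,T=load('top');g=cv2.cvtColor(im,cv2.COLOR_RGB2GRAY).astype(float)
pts=[]
for u in range(90,600,4):
    col=g[155:185,u];v=155+col.argmin();pts.append((u,v))
pts=np.array(pts,np.float32)
# shelf top front edge via gradient
fp=[]
gb=cv2.GaussianBlur(g,(0,0),1.0)
for u in list(range(80,265,3))+list(range(330,620,3)):
    d=gb[298:322,u];gr=np.diff(d);i=gr.argmin();fp.append((u,298+i+.5))
fp=np.array(fp,np.float32)
for nm,p in(('back',pts),('front',fp)):
    vx,vy,x0,y0=cv2.fitLine(p,cv2.DIST_HUBER,0,.01,.01).ravel()
    res=(p[:,1]-y0)-(p[:,0]-x0)*vy/vx
    A=onz((100,y0+(100-x0)*vy/vx),K,T,0);B=onz((600,y0+(600-x0)*vy/vx),K,T,0)
    d=A-B;print(nm,np.abs(res).mean(),A,B,'shelf y dir yaw',np.arctan2(-d[0],d[1]))
E
```

```text
top hole px [381.7575 231.0725] 28.571428571428573 [ 0.58581631 -0.09915889  0.        ]
side hole px [359.89966273 292.82630691] 29.65 [ 0.58424391 -0.09903351  0.        ]
two (array([ 0.58535565, -0.09886932, -0.00083218]), [np.float64(0.0006818934919897317), np.float64(0.0006818934919897248)])
back 0.516861 [0.73012314 0.59735894 0.        ] [ 0.74315179 -0.65115791  0.        ] shelf y dir yaw 0.010434919885908
front 0.27181494 [0.38892045 0.58505361 0.        ] [ 0.40151665 -0.62498413  0.        ] shelf y dir yaw 0.010409376173816647
```

```bash
python3 - <<'E'
from h import *
imt,Kt,Tt=load('top');ims,Ks,Ts=load('side')
h=cv2.cvtColor(ims,cv2.COLOR_RGB2HSV);H,S,V=[h[...,i].astype(int) for i in range(3)]
y=(H>17)&(H<30)&(S>170)&(V>120)
print(y[315:331,393:416].astype(int))
print('caps two-view')
print('tall',two(ray((464.85,198.38),Kt,Tt),ray((459.84,312.98),Ks,Ts)))
print('green',two(ray((447.19,268.14),Kt,Tt),ray((375.16,350.62),Ks,Ts)))
m=y.copy();m[:,:404]=0;m[:319]=0
for c,s in blobs(m[300:340,400:420]): 
    p=np.array(c)+[400,300];print(p,s,two(ray((444.78,232.5),Kt,Tt),ray(p,Ks,Ts)))
h=cv2.cvtColor(imt,cv2.COLOR_RGB2HSV);H,S,V=[h[...,i].astype(int) for i in range(3)]
# block top mask
ht=h[215:255,420:465];
m=((H<13)&(S>150)&(V>120))[215:255,420:465]
for r in m.astype(int): print(''.join('.#'[v] for v in r))
m=cv2.morphologyEx(m.astype(np.uint8),cv2.MORPH_CLOSE,np.ones((9,9)))
c=max(cv2.findContours(m,0,1)[0],key=cv2.contourArea)
b=cv2.minAreaRect(c);print(b)
q=cv2.boxPoints(b)+[420,215];W=np.array([onz(p,Kt,Tt,.034)[:2] for p in q]);print(W,W.mean(0),np.linalg.norm(np.roll(W,1,0)-W,axis=1))
# grille mask
gm=((S<60)&(V>110)).astype(np.uint8)[205:290,290:392]
c=max(cv2.findContours(gm,0,1)[0],key=cv2.contourArea);b=cv2.minAreaRect(c)
q=cv2.boxPoints(b)+[290,205];W=np.array([onz(p,Kt,Tt,.012)[:2] for p in q]);print('grille',W,np.linalg.norm(np.roll(W,1,0)-W,axis=1))
E
```

```text
[[0 0 0 0 0 0 0 0 0 0 0 0 0 0 0 0 0 0 0 0 0 0 0]
 [0 0 0 0 0 0 0 0 0 0 0 0 0 0 0 0 0 0 0 0 0 0 0]
 [0 0 0 0 0 0 0 0 0 0 0 0 0 1 1 1 0 0 0 0 0 0 0]
 [0 0 0 0 0 0 0 0 0 0 0 1 1 1 1 1 1 0 0 0 0 0 0]
 [0 0 0 0 0 0 0 0 0 0 0 1 1 1 1 1 1 1 0 0 0 0 0]
 [0 0 0 0 0 0 0 0 1 1 1 1 1 1 1 0 0 1 0 0 0 0 0]
 [0 0 0 0 0 0 1 1 1 1 1 1 0 0 1 1 1 0 0 0 0 0 0]
 [0 0 0 1 1 1 1 1 1 1 1 0 0 1 1 1 1 1 1 0 0 0 0]
 [0 0 1 1 1 1 1 1 1 1 1 0 0 1 1 1 1 1 1 1 0 0 0]
 [0 0 0 1 1 1 1 1 1 0 0 0 0 1 1 1 1 1 1 1 0 0 0]
 [0 0 0 1 1 1 0 0 0 0 0 0 0 0 1 1 1 1 1 0 0 0 0]
 [0 0 0 0 0 0 0 0 0 0 0 0 0 0 0 0 0 1 0 0 0 0 0]
 [0 0 0 0 0 0 0 0 0 0 0 0 0 0 0 0 0 0 0 0 0 0 0]
 [0 0 0 0 0 0 0 0 0 0 0 0 0 0 0 0 0 0 0 0 0 0 0]
 [0 0 0 0 0 0 0 0 0 0 0 0 0 0 0 0 0 0 0 0 0 0 0]
 [0 0 0 0 0 0 0 0 0 0 0 0 0 0 0 0 0 0 0 0 0 0 0]]
caps two-view
tall (array([ 0.64811435, -0.28604181,  0.07977278]), [np.float64(0.0007387065092310371), np.float64(0.0007387065092306425)])
green (array([ 0.48732042, -0.24249482,  0.06091694]), [np.float64(0.0004782940819648462), np.float64(0.0004782940819651745)])
[408.12 322.12] [4, 19, 9, 8, 42] (array([ 0.569
[... 1624 characters left out ...]

.............................................
.............................................
.............................................
.............................................
.............................................
.............................................
.............................................
((22.0, 16.0), (16.0, 26.0), 90.0)
[[ 0.59895028 -0.20968035]
 [ 0.59806371 -0.27230389]
 [ 0.55927703 -0.27060723]
 [ 0.5601739  -0.20821203]] [ 0.57911623 -0.24020087] [0.03880417 0.06262982 0.03882377 0.06240165]
grille [[ 0.55409909  0.11140659]
 [ 0.64861474  0.06187588]
 [ 0.55323661 -0.11414305]
 [ 0.46028121 -0.06340998]] [0.19840017 0.10670754 0.20019903 0.10589878]
```

```bash
python3 - <<'E'
from h import *
imt,Kt,Tt=load('top');ims,Ks,Ts=load('side')
print('pin cap',onz((409.2,323.2),Ks,Ts,.063),two(ray((444.78,232.5),Kt,Tt),ray((409.2,323.2),Ks,Ts)))
h=cv2.cvtColor(imt,cv2.COLOR_RGB2HSV)
print(h[240,425:462].tolist())
lab=cv2.cvtColor(imt,cv2.COLOR_RGB2LAB).astype(int)
print(lab[242,420:465].tolist())
S,V=h[...,1].astype(int),h[...,2].astype(int)
gm=((S<60)&(V>90))[205:290,290:392]
for r in gm.astype(int): print(''.join('.#'[v] for v in r))
E
```

```text
pin cap [ 0.57151665 -0.23923963  0.063     ] (array([ 0.57103418, -0.23977804,  0.0640883 ]), [np.float64(0.00019755122883143085), np.float64(0.0001975512288315952)])
[[15, 172, 107], [13, 187, 75], [12, 193, 128], [13, 186, 156], [13, 188, 149], [13, 187, 146], [13, 189, 142], [13, 191, 140], [13, 190, 137], [13, 192, 133], [13, 187, 135], [13, 195, 135], [13, 186, 137], [13, 189, 142], [13, 191, 144], [13, 193, 147], [13, 192, 149], [13, 193, 149], [13, 193, 149], [13, 193, 147], [13, 193, 145], [12, 192, 109], [13, 179, 77], [13, 186, 78], [13, 175, 80], [13, 182, 80], [13, 181, 76], [13, 188, 121], [13, 190, 146], [13, 191, 131], [15, 165, 113], [15, 154, 104], [15, 159, 106], [15, 155, 107], [15, 157, 104], [15, 156, 98], [15, 156, 152]]
[[140, 141, 165], [141, 142, 165], [143, 142, 164], [146, 142, 165], [113, 142, 160], [54, 140, 150], [37, 138, 143], [43, 137, 145], [51, 139, 147], [54, 140, 149], [68, 141, 152], [91, 147, 161], [104, 148, 163], [109, 150, 167], [116, 152, 167], [112, 151, 167], [108, 150, 166], [107, 149, 165], [104, 149, 164], [102, 149, 164], [100, 149, 1
[... 8456 characters left out ...]
..................................................................................
......................................................................................................
......................................................................................................
......................................................................................................
......................................................................................................
......................................................................................................
......................................................................................................
```

```bash
cat >>h.py <<'E'
from scipy.spatial.transform import Rotation as Ro
PS=0.0104; O=np.array([.5842,-.0171])
def S2W(x,y): c,s=np.cos(PS),np.sin(PS); return O+[c*x-s*y,s*x+c*y]
def st():
    from bench import ctrl
    s=ctrl.get_state();R=Ro.from_rotvec(s['tool_rot']).as_matrix()
    print('t',round(s['time'],2),'p',np.round(s['position'],4),'F',np.round(s['ft_force'],2),'w',round(s['grip_width'],3))
    print('toolx ang deg',np.degrees(np.arctan2(R[1,0],R[0,0])).round(2),'tooly',R[:,1].round(4),'toolz',R[:,2].round(3),'q',np.round(s['joint_positions'],3))
    return s,R
def move(target,xang=None):
    """tool-frame shift mm to target, (after turning by yaw deg) """
    s,R=st();d=R.T@(np.array(target)-s['position'])*1e3
    print('shift tool mm',d.round(1))
    if xang is not None:
        a=np.degrees(np.arctan2(R[1,0],R[0,0]));print('dyaw about tool y',[round(-((xang+k-a+180)%360-180),1) for k in(0,180)])
E
python3 - <<'E'
from h import *
s,R=st();print(R.round(3))
im,K,T=load('top')
th=-.48+PS
for p in((370.7,281.2),): print(onz(p,K,T,.012))
a=onz((296.5,245),K,T,.012);b=onz((367.5,281),K,T,.012);d=a-b;print('grille abs yaw',np.arctan2(-d[0],d[1]))
piv=S2W(.024,.09)
for th in(-.46,-.47,-.48):
    c,s_=np.cos(th),np.sin(th);print(th,piv+np.array([[c,-s_],[s_,c]])@[-.066,-.19])
print('hole',S2W(0,-.082),'cap', 'box px')
E
```

```text
t 0.1 p [ 0.2158 -0.6126  0.2216] F [ 0.   -0.09  0.26] w 1.0
toolx ang deg -70.59 tooly [-7.0e-04  1.6e-03 -1.0e+00] toolz [ 0.943  0.332 -0.   ] q [ 1.246  0.322 -0.07   1.452  0.023  1.371 -0.057]
[[ 0.332 -0.001  0.943]
 [-0.943  0.002  0.332]
 [-0.002 -1.    -0.   ]]
[ 0.46238542 -0.06784676  0.012     ]
grille abs yaw -0.48533168515702285
-0.46 [ 0.46377311 -0.06780467]
-0.47 [ 0.46237082 -0.06636275]
-0.48 [ 0.46098301 -0.06490688]
hole [ 0.58505278 -0.09909557] cap box px
```

>>> drive_tool(
  increments="-20.5 0 48.5 0 255;-20.5 0 48.5 0 255;-20.5 0 48.5 0 255;-20.5 0 48.5 0 255;-20.5 0 48.5 0 255;-20.5 0 48.5 0 255",
  squeeze=10,
)

```text
time: 0.85
position: [0.4504, -0.3989, 0.2222]
tool_rot: [-1.351, 0.957, -0.956]
ft_force: [0.2, 0.7, -0.3]
grip_width: 0.403
```

```bash
python3 - <<'E'
from h import *
move((.451,-.042,.12),-117)
E
```

```text
t 0.85 p [ 0.4504 -0.3989  0.2222] F [ 0.25  0.66 -0.33] w 0.403
toolx ang deg -70.59 tooly [-6.e-04  2.e-04 -1.e+00] toolz [ 0.943  0.332 -0.   ] q [ 0.896  0.231 -0.254  1.571  0.059  1.348 -0.596]
shift tool mm [-336.4  102.2  119.2]
dyaw about tool y [np.float64(46.4), np.float64(-133.6)]
```

>>> drive_tool(
  increments="-48 0 17 0 255;-48 0 17 0 255;-48 10 17 0 255;-48 20 17 0 255;-48 20 17 0 255;-48 20 17 0 255;-48.4 20 17.2 0 255;0 12 0 9.3 255;0 0 0 9.3 255;0 0 0 9.3 255;0 0 0 9.3 255;0 0 0 9.2 255;0 0 0 0 255",
)

```text
time: 2.48
position: [0.4499, -0.0435, 0.1203]
tool_rot: [-0.95, 1.546, -1.546]
ft_force: [0.5, -0.3, -0.4]
grip_width: 0.005
```

```bash
python3 - <<'E'
from h import *
move((.4505,-.041,.006),-117)
from bench import get_image
d=get_image('top');cv2.imwrite('pics/top1.png',cv2.resize(d['img'][150:350,240:500,::-1],None,fx=3,fy=3));np.savez('pics/top1.npz',**d)
E
```

```text
t 2.48 p [ 0.4499 -0.0435  0.1203] F [ 0.48 -0.29 -0.38] w 0.005
toolx ang deg -116.89 tooly [-6.e-04  0.e+00 -1.e+00] toolz [ 0.892 -0.452 -0.001] q [ 5.960e-01  1.000e-03 -5.540e-01  2.031e+00  0.000e+00  1.110e+00
 -1.998e+00]
shift tool mm [ -2.5 114.3  -0.5]
dyaw about tool y [np.float64(0.1), np.float64(-179.9)]
```

View pics/top1.png

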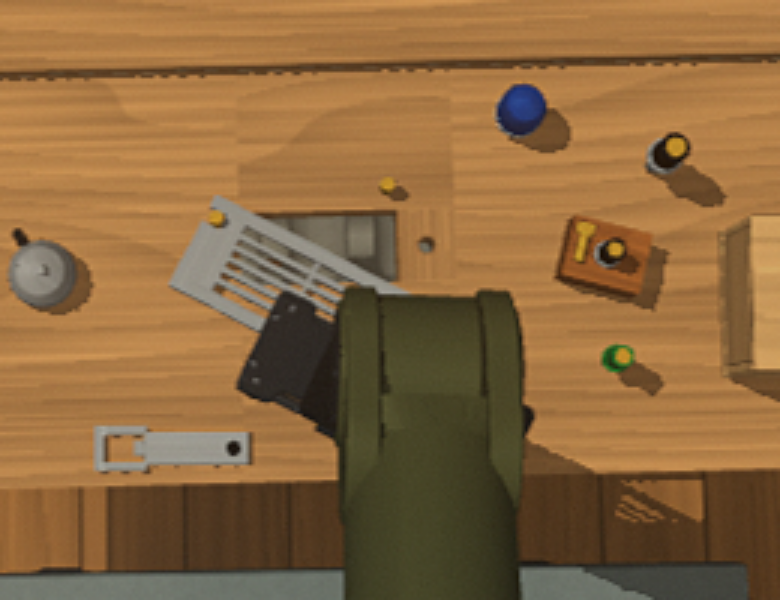

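>>> drive_tool(
  increments="-2 40 -1 0 255;0 40 0 0 255;0 24 0 0 255;0 10 0 0 255;0 0 0 0 255",
)

```text
time: 3.15
position: [0.45, -0.0411, 0.0064]
tool_rot: [-0.95, 1.547, -1.546]
ft_force: [-0.3, -0.9, -0.1]
grip_width: 0.008
```

```bash
python3 - <<'E'
from h import *
move((.4505,-.041,.006),-117)
from bench import get_image
d=get_image('side');cv2.imwrite('pics/side2.png',cv2.resize(d['img'][200:360,240:440,::-1],None,fx=4,fy=3.75));np.savez('pics/side2.npz',**d)
E
```

```text
t 3.15 p [ 0.45   -0.0411  0.0064] F [-0.3  -0.94 -0.12] w 0.008
toolx ang deg -116.92 tooly [-8.e-04  3.e-04 -1.e+00] toolz [ 0.892 -0.453 -0.001] q [ 0.561  0.178 -0.556  2.132  0.123  0.863 -2.109]
shift tool mm [-0.3  0.4  0.4]
dyaw about tool y [np.float64(0.1), np.float64(-179.9)]
```

View pics/side2.png

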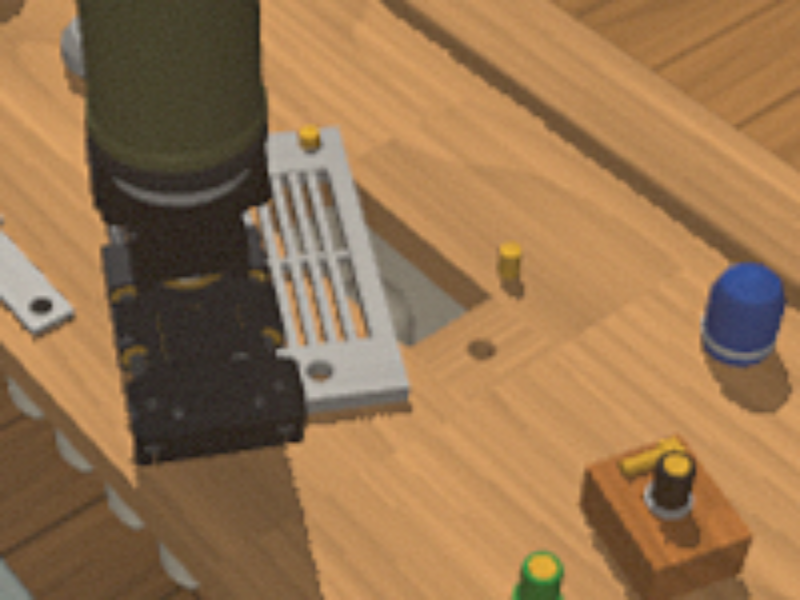

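>>> drive_tool(
  increments="0 0 4 0 255;0 0 4 0 255;0 0 3 0 255;1.6 0 3.8 -1.25 255;1.6 0 3.8 -1.25 255;1.6 0 3.8 -1.25 255;1.6 0 3.8 -1.25 255",
)

```text
time: 4.08
position: [0.4686, -0.057, 0.0064]
tool_rot: [-1.008, 1.49, -1.482]
ft_force: [-6.4, 3.8, 8.5]
grip_width: 0.006
```

```bash
python3 - <<'E'
from h import *
s,R=st()
g=Ro.from_rotvec([0,0,-np.arctan2(-R[1,2],R[0,2])]).as_matrix()
d=s['position'][:2]-S2W(.024,.09);print('tool in frame along (toolz, -toolx) rel pivot', d@R[:2,2], -d@R[:2,0], 'force along z',s['ft_force']@R[:,2],'tool abs yaw',np.arctan2(R[1,2],R[0,2]))
E
```

```text
t 4.08 p [ 0.4686 -0.057   0.0064] F [-6.43  3.8   8.45] w 0.006
toolx ang deg -111.91 tooly [-0.0059  0.0014 -1.    ] toolz [ 0.928 -0.373 -0.006] q [ 0.578  0.224 -0.55   2.082  0.15   0.88  -2.01 ]
tool in frame along (toolz, -toolx) rel pivot -0.08007813994301062 -0.1725187762280697 force along z -7.430105075364615 tool abs yaw -0.38240287339223134
```

>>> drive_tool(
  increments="0 0 -3 0 255;0 0 -3 0 255;0 0 0 0 255;0 0 0 0 255",
)

```text
time: 4.58
position: [0.4658, -0.0564, 0.0067]
tool_rot: [-1.002, 1.485, -1.487]
ft_force: [-0.6, -0.0, -0.4]
grip_width: 0.006
```

>>> drive_tool(
  increments="0 2 0 0 255;0 1 0 0 255;0 0 0 0 255",
)

```text
time: 4.95
position: [0.4654, -0.0562, 0.0033]
tool_rot: [-1.003, 1.486, -1.486]
ft_force: [-1.6, -0.4, -0.3]
grip_width: 0.006
```

>>> drive_tool(
  increments="0 0 2 0 255;0 0 2 0 255;0 0 2 0 255;0 0 1 0 255;0 0 0 0 255",
)

```text
time: 5.58
position: [0.469, -0.0577, 0.003]
tool_rot: [-1.008, 1.491, -1.483]
ft_force: [-9.4, 2.5, 7.9]
grip_width: 0.005
```

```bash
cat >>h.py <<'E'
def st2():
    s,R=st();d=s['position'][:2]-S2W(.024,.09);print('rel pivot(z,-x)',(d@R[:2,2]*1e3).round(1),(-d@R[:2,0]*1e3).round(1),'Fz_tool',(s['ft_force']@R[:,2]).round(1),'Fx_tool',(s['ft_force']@R[:,0]).round(1),'absyaw',np.arctan2(R[1,2],R[0,2]).round(4))
E
python3 - <<'E'
from h import *
st2()
from bench import get_image
d=get_image('side');cv2.imwrite('pics/side3.png',cv2.resize(d['img'][200:360,240:440,::-1],None,fx=4,fy=3.75))
E
```

```text
t 5.58 p [ 0.469  -0.0577  0.003 ] F [-9.45  2.53  7.91] w 0.005
toolx ang deg -111.97 tooly [-0.0068  0.001  -1.    ] toolz [ 0.927 -0.374 -0.007] q [ 0.576  0.231 -0.548  2.082  0.155  0.874 -2.015]
rel pivot(z,-x) -79.3 -173.1 Fz_tool -9.8 Fx_tool 1.2 absyaw -0.3835
```

View pics/side3.png

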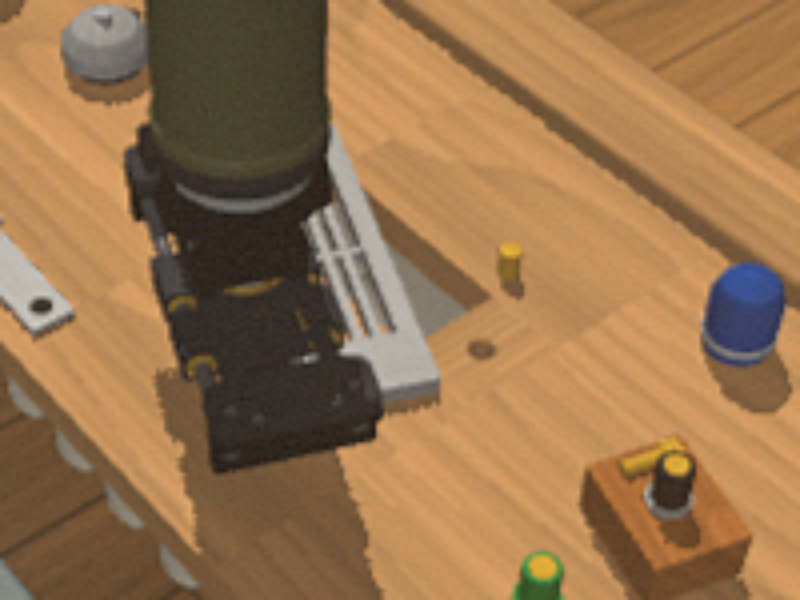

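>>> drive_tool(
  increments="1.7 0 3.8 -1.25 255;1.7 0 3.8 -1.25 255;1.7 0 3.8 -1.25 255;1.7 0 3.8 -1.25 255;1.7 0 3.8 -1.25 255;1.7 0 3.8 -1.25 255",
)

```text
time: 6.38
position: [0.4872, -0.075, 0.0029]
tool_rot: [-1.084, 1.398, -1.389]
ft_force: [-8.0, 2.9, 6.9]
grip_width: 0.004
```

```bash
python3 - <<'E'
from h import *
st2()
E
```

```text
t 6.38 p [ 0.4872 -0.075   0.0029] F [-7.99  2.94  6.93] w 0.004
toolx ang deg -104.44 tooly [-0.0069  0.001  -1.    ] toolz [ 0.968 -0.249 -0.007] q [ 0.601  0.273 -0.549  2.035  0.182  0.887 -1.872]
rel pivot(z,-x) -79.3 -173.4 Fz_tool -8.5 Fx_tool -0.8 absyaw -0.252
```

>>> drive_tool(
  increments="1.7 0 3.8 -1.25 255;1.7 0 3.8 -1.25 255;1.7 0 3.8 -1.25 255;1.7 0 3.8 -1.25 255;1.7 0 3.8 -1.25 255;1.7 0 3.8 -1.25 255;1.7 0 3.8 -1.25 255;1.7 0 3.8 -1.25 255",
)

```text
time: 7.38
position: [0.515, -0.094, 0.003]
tool_rot: [-1.176, 1.271, -1.263]
ft_force: [-6.7, 1.6, 7.4]
grip_width: 0.004
```

```bash
python3 - <<'E'
from h import *
st2()
from bench import get_image
d=get_image('side');cv2.imwrite('pics/side4.png',cv2.resize(d['img'][200:360,240:440,::-1],None,fx=4,fy=3.75));np.savez('pics/side4.npz',**d)
d=get_image('top');cv2.imwrite('pics/top4.png',cv2.resize(d['img'][190:300,280:420,::-1],None,fx=5,fy=5));np.savez('pics/top4.npz',**d)
E
```

```text
t 7.38 p [ 0.515 -0.094  0.003] F [-6.69  1.64  7.45] w 0.004
toolx ang deg -94.45 tooly [-6.4e-03  6.0e-04 -1.0e+00] toolz [ 0.997 -0.078 -0.006] q [ 0.624  0.335 -0.557  1.963  0.222  0.909 -1.695]
rel pivot(z,-x) -79.0 -173.8 Fz_tool -6.8 Fx_tool -1.1 absyaw -0.0776
```

View pics/side4.png

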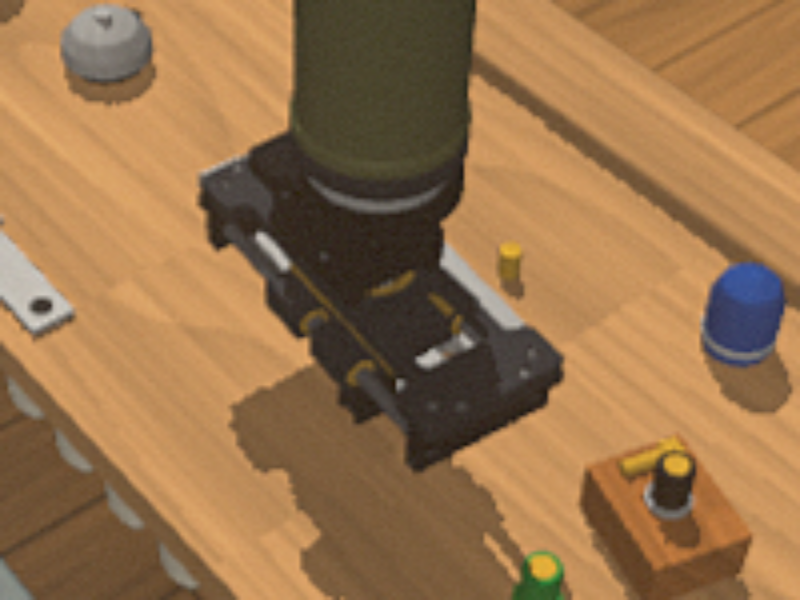

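View pics/top4.png

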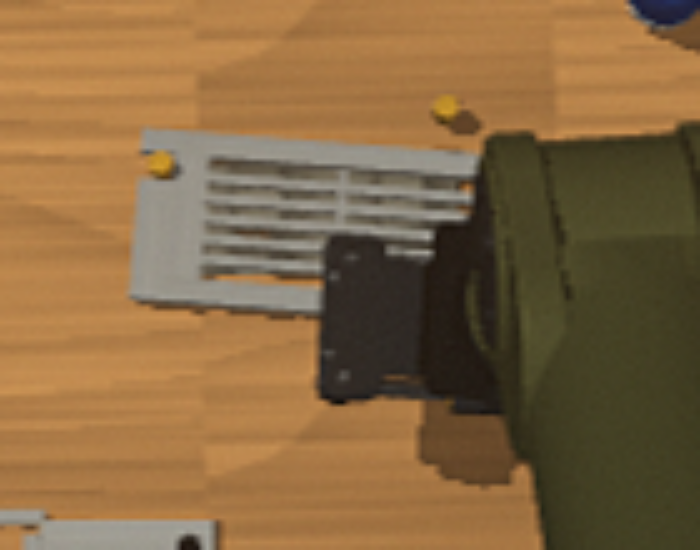

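>>> drive_tool(
  increments="1.7 0 3.8 -1.25 255;1.7 0 3.8 -1.25 255;1.2 0 2.7 -0.9 255;0.8 0 1.8 -0.6 255;0.4 0 0.9 -0.3 255;0.4 0 0.9 -0.3 255",
)

```text
time: 8.22
position: [0.5286, -0.101, 0.003]
tool_rot: [-1.214, 1.212, -1.205]
ft_force: [-7.3, 1.3, 5.9]
grip_width: 0.007
```

```bash
python3 - <<'E'
from h import *
st2()
E
```

```text
t 8.22 p [ 0.5286 -0.101   0.003 ] F [-7.31  1.28  5.93] w 0.007
toolx ang deg -89.89 tooly [-6.1e-03  4.0e-04 -1.0e+00] toolz [ 1.     0.002 -0.006] q [ 0.631  0.365 -0.562  1.928  0.242  0.921 -1.619]
rel pivot(z,-x) -79.0 -174.0 Fz_tool -7.3 Fx_tool -1.3 absyaw 0.002
```

>>> drive_tool(
  increments="0.2 0 0.5 -0.15 255;0.2 0 0.5 -0.15 255;0 0 0 0 255",
)

```text
time: 8.6
position: [0.5297, -0.1015, 0.003]
tool_rot: [-1.217, 1.208, -1.201]
ft_force: [-7.3, 1.4, 5.0]
grip_width: 0.004
```

>>> drive_tool(
  increments="0.1 0 0.4 -0.1 255;0 0 0 0 255",
)

```text
time: 8.85
position: [0.5298, -0.1015, 0.003]
tool_rot: [-1.218, 1.208, -1.199]
ft_force: [-7.4, 1.7, 6.0]
grip_width: 0.005
```

>>> drive_tool(
  increments="0 0 0.5 0 255;0 0 0 0 255",
)

```text
time: 9.1
position: [0.5298, -0.1016, 0.003]
tool_rot: [-1.219, 1.209, -1.199]
ft_force: [-9.5, 1.2, 7.3]
grip_width: 0.007
```

>>> drive_tool(
  increments="0 0 0.5 0 255;0 0 0 0 255",
)

```text
time: 9.35
position: [0.5309, -0.102, 0.003]
tool_rot: [-1.218, 1.207, -1.2]
ft_force: [-7.3, 0.9, 4.6]
grip_width: 0.009
```

>>> drive_tool(
  increments="0 0 0.5 0 255;0 0 0 0 255",
)

```text
time: 9.6
position: [0.531, -0.1019, 0.003]
tool_rot: [-1.219, 1.208, -1.2]
ft_force: [-8.6, 1.1, 7.1]
grip_width: 0.006
```

>>> drive_tool(
  increments="0 0 0.5 0 255;0 0 0 0 255",
)

```text
time: 9.85
position: [0.531, -0.1019, 0.0029]
tool_rot: [-1.22, 1.209, -1.199]
ft_force: [-9.9, 0.7, 8.4]
grip_width: 0.006
```

>>> drive_tool(
  increments="0 0 0.4 0 255;0 0 0 0 255",
)

```text
time: 10.1
position: [0.531, -0.102, 0.0029]
tool_rot: [-1.22, 1.21, -1.199]
ft_force: [-10.4, 0.1, 8.7]
grip_width: 0.005
```

>>> drive_tool(
  increments="0 0 0.5 0 255;0 0 0 0 255",
)

```text
time: 10.35
position: [0.5326, -0.1025, 0.0029]
tool_rot: [-1.219, 1.208, -1.2]
ft_force: [-7.1, -1.1, 5.2]
grip_width: 0.007
```

>>> drive_tool(
  increments="0 0 0.5 0 255;0 0 0 0 255",
)

```text
time: 10.6
position: [0.5326, -0.1025, 0.0029]
tool_rot: [-1.219, 1.208, -1.2]
ft_force: [-8.6, -1.0, 7.0]
grip_width: 0.005
```

```bash
python3 - <<'E'
from h import *
st2()
from bench import get_image
d=get_image('top');cv2.imwrite('pics/top5.png',cv2.resize(d['img'][190:300,280:420,::-1],None,fx=5,fy=5));np.savez('pics/top5.npz',**d)
E
```

```text
t 10.6 p [ 0.5326 -0.1025  0.0029] F [-8.65 -0.97  7.02] w 0.005
toolx ang deg -89.53 tooly [-7.8e-03 -8.0e-04 -1.0e+00] toolz [ 1.     0.008 -0.008] q [ 0.628  0.374 -0.56   1.917  0.247  0.927 -1.616]
rel pivot(z,-x) -76.1 -175.0 Fz_tool -8.7 Fx_tool 0.9 absyaw 0.0083
```

View pics/top5.png

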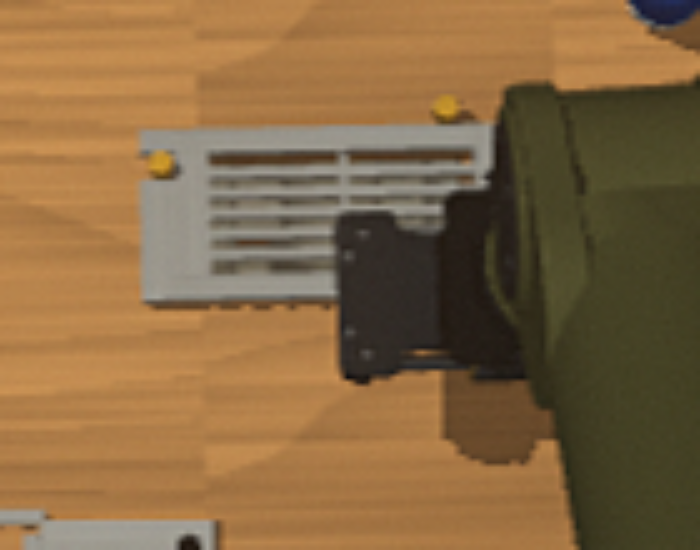

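```bash
cat >>h.py <<'E'
def gyaw(img,K,T,u0,u1,v0,v1):
    g=cv2.GaussianBlur(img,(0,0),.7).astype(float);sat=g.max(2)-g.min(2)
    P=[]
    for u in range(u0,u1):
        c=sat[v0:v1,u];i=np.argmin(np.diff(c)); 
        # subpixel half crossing
        lo,hi=c[min(i+3,len(c)-1)],c[max(i-2,0)];m=(lo+hi)/2
        k=next((j for j in range(max(i-2,0),min(i+3,len(c)-1)) if c[j]>=m>c[j+1]),None)
        if k is not None:P.append((u,v0+k+(c[k]-m)/(c[k]-c[k+1])))
    P=np.array(P,np.float32);vx,vy,x0,y0=cv2.fitLine(P,cv2.DIST_HUBER,0,.01,.01).ravel()
    A=onz((u0,y0+(u0-x0)*vy/vx),K,T,.012);B=onz((u1,y0+(u1-x0)*vy/vx),K,T,.012);d=A-B
    res=(P[:,1]-y0)-(P[:,0]-x0)*vy/vx
    return np.arctan2(-d[0],d[1]),A,B,np.abs(res).mean(),len(P)
E
python3 - <<'E'
from h import *
d=load('top',5)
r=gyaw(*d,312,365,209,222);print('rel yaw',r[0]-PS,r)
A=r[1][:2]-O;B=r[2][:2]-O;print('back edge shelf coords',A,B)
E
```

```text
rel yaw -0.004342553890020851 (np.float64(0.006057446109979148), array([0.62532252, 0.07185689, 0.012     ]), array([ 0.62610866, -0.05792181,  0.012     ]), np.float32(0.056691762), 53)
back edge shelf coords [0.04112252 0.08895689] [ 0.04190866 -0.04082181]
```

>>> drive_tool(
  increments="0 0 0.5 0 255;0 0 0 0 255",
)

```text
time: 10.9
position: [0.5326, -0.1025, 0.0029]
tool_rot: [-1.22, 1.209, -1.2]
ft_force: [-10.2, -0.1, 7.7]
grip_width: 0.006
```

>>> drive_tool(
  increments="0 0 0.5 0 255;0 0 0 0 255",
)

```text
time: 11.15
position: [0.5336, -0.1029, 0.0028]
tool_rot: [-1.219, 1.208, -1.201]
ft_force: [-8.4, -1.2, 6.2]
grip_width: 0.007
```

>>> drive_tool(
  increments="0 0 0.5 0 255;0 0 0 0 255",
)

```text
time: 11.4
position: [0.5337, -0.1029, 0.0028]
tool_rot: [-1.22, 1.209, -1.2]
ft_force: [-9.4, -0.1, 7.9]
grip_width: 0.006
```

>>> drive_tool(
  increments="0 0 0.5 0 255;0 0 0 0 255",
)

```text
time: 11.65
position: [0.5337, -0.1029, 0.0028]
tool_rot: [-1.221, 1.21, -1.2]
ft_force: [-11.2, -1.1, 8.9]
grip_width: 0.005
```

>>> drive_tool(
  increments="0 0 0.5 0 255;0 0 0 0 255",
)

```text
time: 11.9
position: [0.5343, -0.1031, 0.0028]
tool_rot: [-1.221, 1.21, -1.2]
ft_force: [-10.5, -1.0, 7.7]
grip_width: 0.005
```

>>> drive_tool(
  increments="0 0 0.5 0 255;0 0 0 0 255",
)

```text
time: 12.15
position: [0.5343, -0.1031, 0.0028]
tool_rot: [-1.222, 1.21, -1.2]
ft_force: [-11.5, -1.1, 9.6]
grip_width: 0.001
```

>>> drive_tool(
  increments="0 0 0.5 0 255;0 0 0 0 255",
)

```text
time: 12.4
position: [0.5343, -0.1031, 0.0028]
tool_rot: [-1.223, 1.211, -1.199]
ft_force: [-12.7, -1.2, 11.2]
grip_width: 0.005
```

```bash
python3 - <<'E'
from h import *
from bench import get_image
st2()
d=get_image('top');np.savez('pics/top6.npz',**d)
d=load('top',6)
r=gyaw(*d,312,365,207,222);print('rel yaw',r[0]-PS,r)
A=r[1][:2]-O;B=r[2][:2]-O;print('back edge shelf coords',A[0]+PS*A[1],B[0]+PS*B[1])
E
```

```text
t 12.4 p [ 0.5343 -0.1031  0.0028] F [-12.7   -1.22  11.15] w 0.005
toolx ang deg -89.55 tooly [-0.0115 -0.0017 -0.9999] toolz [ 1.     0.008 -0.012] q [ 0.624  0.38  -0.559  1.909  0.251  0.933 -1.618]
rel pivot(z,-x) -74.3 -175.7 Fz_tool -12.8 Fx_tool 1.1 absyaw 0.0079
rel yaw 0.003725422892787024 (np.float64(0.014125422892787023), array([0.62548978, 0.07185497, 0.012     ]), array([ 0.62732345, -0.05795026,  0.012     ]), np.float32(0.059559405), 53)
back edge shelf coords 0.04221490731634889 0.04269860865780306
```

>>> drive_tool(
  increments="0 -0.3 0.3 0 255;0 0 0 0 255",
)

```text
time: 12.7
position: [0.5344, -0.1031, 0.0028]
tool_rot: [-1.223, 1.211, -1.199]
ft_force: [-12.7, -1.2, 9.2]
grip_width: 0.007
```

>>> drive_tool(
  increments="0 -0.3 0.4 0 255;0 0 0 0 255",
)

```text
time: 12.95
position: [0.5344, -0.1031, 0.0029]
tool_rot: [-1.223, 1.212, -1.199]
ft_force: [-12.9, -1.3, 8.9]
grip_width: 0.005
```

>>> drive_tool(
  increments="0 -0.3 0.6 0 255;0 0 0 0 255",
)

```text
time: 13.2
position: [0.5345, -0.1032, 0.0029]
tool_rot: [-1.224, 1.213, -1.198]
ft_force: [-13.1, -2.0, 7.8]
grip_width: 0.003
```

>>> drive_tool(
  increments="0 -0.3 0.6 0 255;0 0 0 0 255",
)

```text
time: 13.45
position: [0.5345, -0.1032, 0.0029]
tool_rot: [-1.225, 1.214, -1.197]
ft_force: [-14.5, -2.6, 8.4]
grip_width: 0.005
```

>>> drive_tool(
  increments="0 -0.2 0.5 0 255;0 0 0 0 255",
)

```text
time: 13.7
position: [0.5345, -0.1032, 0.0029]
tool_rot: [-1.225, 1.215, -1.197]
ft_force: [-15.0, -1.4, 7.0]
grip_width: 0.004
```

>>> drive_tool(
  increments="0 -0.2 0.6 0 255;0 0 0 0 255;0 0 0 0 255;0 0 0 0 255;0 0 0 0 255",
)

```text
time: 14.32
position: [0.5345, -0.1032, 0.0029]
tool_rot: [-1.226, 1.216, -1.197]
ft_force: [-15.5, -2.3, 7.7]
grip_width: 0.006
```

```bash
python3 - <<'E'
from h import *
from bench import get_image
st2()
d=get_image('top');np.savez('pics/top7.npz',**d);cv2.imwrite('pics/top7.png',cv2.resize(d['img'][190:300,280:420,::-1],None,fx=5,fy=5))
d=load('top',7)
r=gyaw(*d,312,365,207,222);print('rel yaw',r[0]-PS,r)
A=r[1][:2]-O;B=r[2][:2]-O;print('back edge shelf coords',A[0]+PS*A[1],B[0]+PS*B[1])
E
```

```text
t 14.32 p [ 0.5345 -0.1032  0.0029] F [-15.48  -2.25   7.65] w 0.006
toolx ang deg -89.57 tooly [-0.017  -0.0014 -0.9999] toolz [ 1.     0.007 -0.017] q [ 0.622  0.384 -0.558  1.904  0.252  0.94  -1.619]
rel pivot(z,-x) -74.0 -175.8 Fz_tool -15.6 Fx_tool 2.1 absyaw 0.0075
rel yaw 0.006019486566177967 (np.float64(0.016419486566177966), array([0.6253607 , 0.07185645, 0.012     ]), array([ 0.62749232, -0.05795422,  0.012     ]), np.float32(0.060213964), 53)
back edge shelf coords 0.0420858483360248 0.04286743348027207
```

View pics/top7.png

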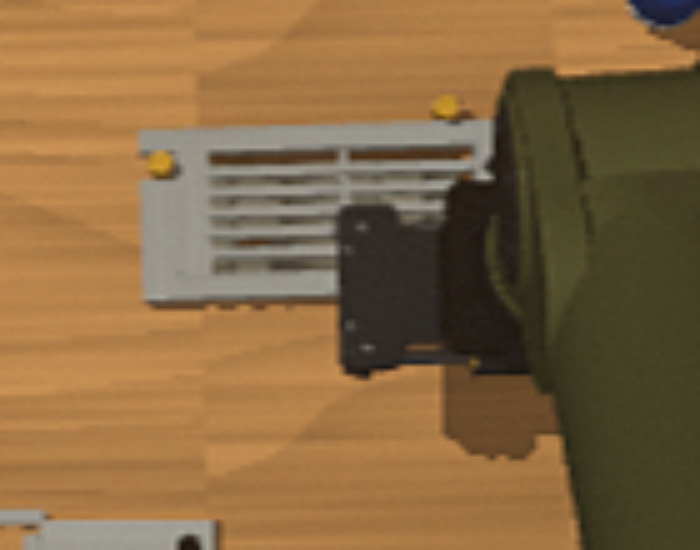

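```bash
python3 - <<'E'
from h import *
im,K,T=load('top',7);g=cv2.GaussianBlur(im,(0,0),.5).astype(float);sat=g.max(2)-g.min(2)
for v in(217,230,234,238,242,246):
    c=sat[v,300:318];m=(c[:4].mean()+c[-4:].mean())/2
    k=next(j for j in range(len(c)-1) if c[j]>=m>c[j+1]);u=300+k+(c[k]-m)/(c[k]-c[k+1])
    p=onz((u,v),K,T,.012)[:2]-O;print(v,round(u,2),'shelf x,y',p[0]+PS*p[1],p[1]-PS*p[0])
E
```

```text
217 307.15 shelf x,y 0.03831009122952756 0.1004803477275012
230 307.66 shelf x,y 0.006165069267575468 0.09989795633875619
234 307.65 shelf x,y -0.003677631659897247 0.10012265138983259
238 307.88 shelf x,y -0.013516360809766655 0.09978550488479586
242 307.82 shelf x,y -0.02332041865075497 0.10012911967829957
246 307.85 shelf x,y -0.03311204383636011 0.10025689001355988
```

>>> drive_tool(
  increments="0 0 -2 0 255;0 0 -3 0 255;0 0 -5 0 255;0 0 -8 0 255;0 0 -4 0 255;0 -30 0 0 255;0 -50 0 0 200;0 -50 0 0 128;0 0 0 0 128",
)

```text
time: 15.5
position: [0.5241, -0.1023, 0.1399]
tool_rot: [-1.209, 1.194, -1.209]
ft_force: [-1.2, -0.4, -0.6]
grip_width: 0.26
```

```bash
python3 - <<'E'
from h import *
move((.5712,-.2398,.13),-12)
E
```

```text
t 15.5 p [ 0.5241 -0.1023  0.1399] F [-1.18 -0.36 -0.63] w 0.26
toolx ang deg -89.48 tooly [ 0.0092 -0.0032 -1.    ] toolz [1.    0.009 0.009] q [ 0.703  0.17  -0.611  1.835  0.109  1.159 -1.505]
shift tool mm [137.9  10.8  45.7]
dyaw about tool y [np.float64(-77.5), np.float64(102.5)]
```

>>> drive_tool(
  increments="34.5 0 11.5 0 128;34.5 0 11.5 0 128;34.5 0 11.5 0 128;34.5 0 11.5 0 128;0 0 0 -9.7 128;0 0 0 -9.7 128;0 0 0 -9.7 128;0 0 0 -9.7 128;0 0 0 -9.7 128;0 0 0 -9.7 128;0 0 0 -9.7 128;0 0 0 -9.7 128;0 0 0 0 128",
)

```text
time: 17.12
position: [0.5675, -0.2394, 0.1342]
tool_rot: [-1.564, 0.165, -0.163]
ft_force: [0.3, 0.4, 0.2]
grip_width: 0.502
```

```bash
python3 - <<'E'
from h import *
move((.5712,-.2398,.0425),-12)
from bench import get_image
d=get_image('side');np.savez('pics/side8.npz',**d);cv2.imwrite('pics/side8.png',cv2.resize(d['img'][225:385,280:480,::-1],None,fx=4,fy=3.75))
d=get_image('top');np.savez('pics/top8.npz',**d);cv2.imwrite('pics/top8.png',cv2.resize(d['img'][190:300,290:430,::-1],None,fx=5,fy=5))
E
```

```text
t 17.12 p [ 0.5675 -0.2394  0.1342] F [0.26 0.37 0.17] w 0.502
toolx ang deg -11.98 tooly [-8.e-04  8.e-04 -1.e+00] toolz [0.208 0.978 0.001] q [ 0.95   0.4   -0.741  1.629  0.283  1.224 -0.059]
shift tool mm [ 3.8 91.7  0.3]
dyaw about tool y [np.float64(0.0), np.float64(-180.0)]
```

View pics/side8.png

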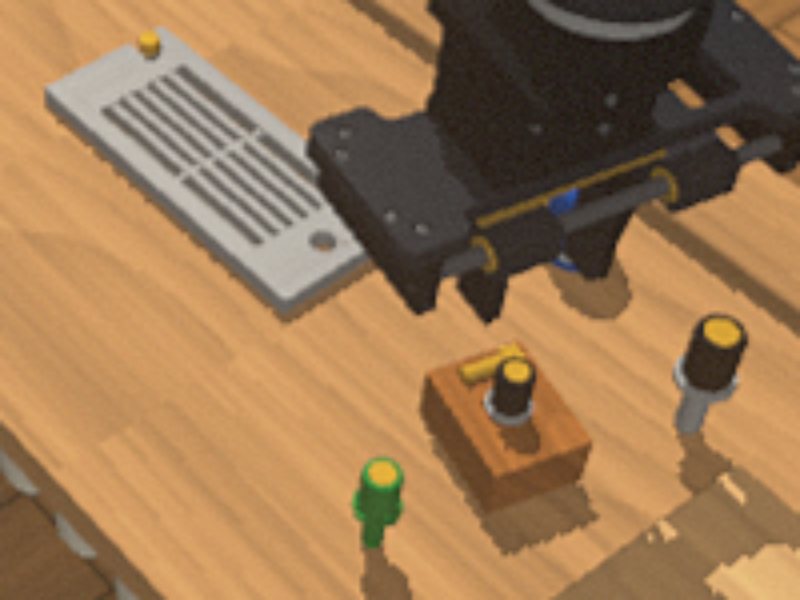

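View pics/top8.png

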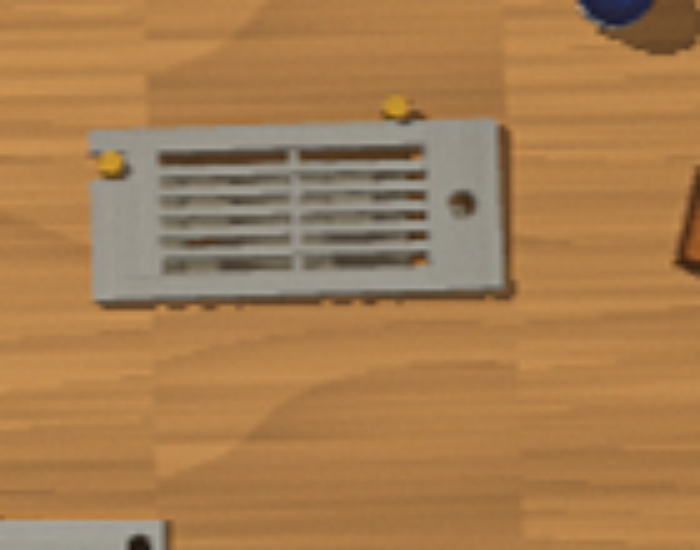

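```bash
python3 - <<'E'
from h import *
im,K,T=load('top',8)
for f in((310,366,207,222),(376,388,207,222),(310,389,207,222)):
    r=gyaw(im,K,T,*f);print('rel yaw',(r[0]-PS).round(4),r[3:])
C={}
for n,(u,v),bg in(('top',(382.3,230.7),0),('side',(360.5,289),0)):
    im,K,T=load(n,8);g=cv2.cvtColor(im,cv2.COLOR_RGB2GRAY).astype(float)
    sl=(slice(int(v)-6,int(v)+8),slice(int(u)-7,int(u)+8))
    b=np.median(g[sl]);w=np.clip((b-g[sl]-12)/25,0,1);yy,xx=np.mgrid[sl]
    lab=cv2.connectedComponentsWithStats((w>0).astype(np.uint8));k=lab[1][6,7];w=w*(lab[1]==k)
    c=np.array([(w*xx).sum(),(w*yy).sum()])/w.sum();C[n]=c;print(n,c,w.sum(),onz(c,K,T,.012))
print(two(*[ray(C[n],*load(n,8)[1:]) for n in C]),'expected',S2W(0,-.082))
E
```

```text
rel yaw 0.0049 (np.float32(0.062946215), 56)
rel yaw 0.0012 (np.float32(0.0432345), 12)
rel yaw 0.0053 (np.float32(0.11364641), 79)
top [382.10977444 230.26917293] 26.6 [ 0.58607327 -0.09877152  0.012     ]
side [360.17245658 288.83746898] 32.24 [ 0.58458329 -0.09835115  0.012     ]
(array([ 0.5855209 , -0.09841481,  0.01155111]), [np.float64(0.0007267450231728585), np.float64(0.0007267450231727674)]) expected [ 0.58505278 -0.09909557]
```

>>> drive_tool(
  increments="3.8 40 0 0 128;0 30 0 0 128;0 14 0 0 128;0 7.5 0 0 128;0 0 0 0 128;0 0 0 0 128",
)

```text
time: 17.98
position: [0.5724, -0.2406, 0.0448]
tool_rot: [-1.565, 0.162, -0.165]
ft_force: [0.1, 0.5, 0.8]
grip_width: 0.494
```

```bash
python3 - <<'E'
from h import *
move((.5712,-.2398,.0425),-12)
from bench import get_image
d=get_image('side');np.savez('pics/side9.npz',**d);cv2.imwrite('pics/side9.png',cv2.resize(d['img'][265:385,340:490,::-1],None,fx=5,fy=5))
E
```

```text
t 17.98 p [ 0.5724 -0.2406  0.0448] F [0.06 0.53 0.83] w 0.494
toolx ang deg -11.9 tooly [ 0.0017 -0.001  -1.    ] toolz [ 0.206  0.978 -0.001] q [ 0.911  0.499 -0.701  1.698  0.359  1.075 -0.111]
shift tool mm [-1.4  2.3  0.6]
dyaw about tool y [np.float64(0.1), np.float64(-179.9)]
```

View pics/side9.png

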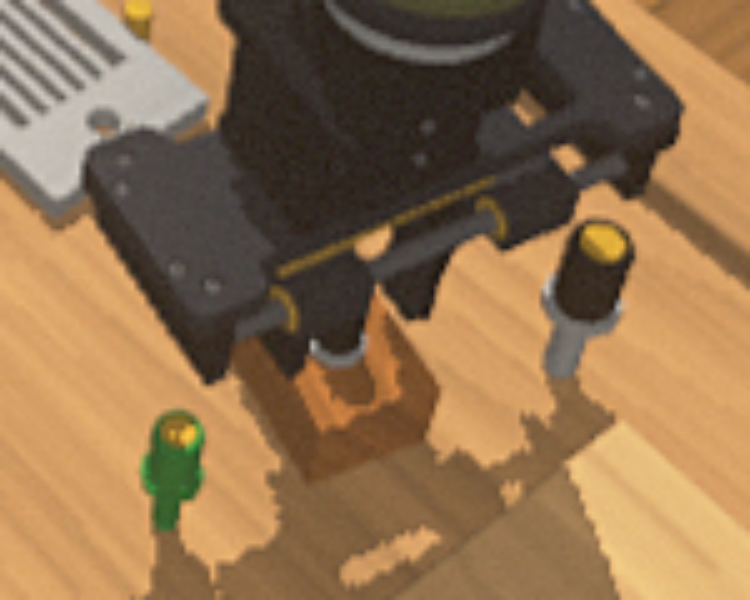

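>>> drive_tool(
  increments="-1.2 2.3 0.6 0 128;0 0 0 0 128;0 0 0 0 255;0 0 0 0 255;0 0 0 0 255;0 0 0 0 255;0 0 0 0 255",
  squeeze=25,
)

```text
time: 18.9
position: [0.5708, -0.2396, 0.0414]
tool_rot: [-1.565, 0.162, -0.163]
ft_force: [1.1, -0.2, 0.2]
grip_width: 0.198
```

```bash
python3 - <<'E'
from h import *
st2()
E
```

```text
t 18.9 p [ 0.5708 -0.2396  0.0414] F [ 1.07 -0.18  0.24] w 0.198
toolx ang deg -11.89 tooly [ 5.e-04 -2.e-04 -1.e+00] toolz [ 0.206  0.979 -0.   ] q [ 0.91   0.501 -0.7    1.704  0.36   1.069 -0.113]
rel pivot(z,-x) -313.5 -28.7 Fz_tool 0.0 Fx_tool 1.1 absyaw 1.3633
```

>>> drive_tool(
  increments="0 -5 0 0 255;0 -15 0 0 255;0 -25 0 0 255;0 -30 0 0 255;0 0 0 0 255;0 0 0 0 255",
)

```text
time: 19.65
position: [0.5698, -0.2395, 0.1162]
tool_rot: [-1.565, 0.164, -0.162]
ft_force: [0.2, 0.2, -1.8]
grip_width: 0.197
```

```bash
python3 - <<'E'
from h import *
move((.5852,-.0990,.1164),-12)
from bench import get_image
d=get_image('side');np.savez('pics/side10.npz',**d);cv2.imwrite('pics/side10.png',cv2.resize(d['img'][225:385,330:480,::-1],None,fx=4,fy=3.75))
E
```

```text
t 19.65 p [ 0.5698 -0.2395  0.1162] F [ 0.22  0.18 -1.77] w 0.197
toolx ang deg -11.89 tooly [-1.3e-03 -1.0e-04 -1.0e+00] toolz [ 0.206  0.979 -0.   ] q [ 0.94   0.421 -0.735  1.642  0.3    1.196 -0.07 ]
shift tool mm [-13.9  -0.3 140.6]
dyaw about tool y [np.float64(0.1), np.float64(-179.9)]
```

View pics/side10.png

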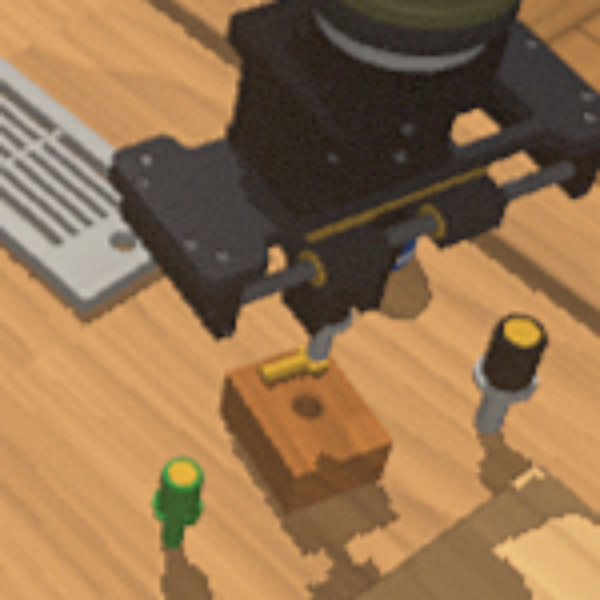

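>>> drive_tool(
  increments="-3.5 0 35 0 255;-3.5 0 35 0 255;-3.5 0 35 0 255;-3.4 0 35.5 0 255;0 20 0 0 255;0 0 0 0 255;0 0 0 0 255",
)

```text
time: 20.58
position: [0.5853, -0.1009, 0.0957]
tool_rot: [-1.565, 0.166, -0.164]
ft_force: [0.3, 0.0, -0.5]
grip_width: 0.195
```

```bash
python3 - <<'E'
from h import *
move((.5852,-.0990,.060),-12)
from bench import get_image
d=get_image('side');np.savez('pics/side11.npz',**d);cv2.imwrite('pics/side11.png',cv2.resize(d['img'][225:325,300:425,::-1],None,fx=6,fy=6))
E
```

```text
t 20.57 p [ 0.5853 -0.1009  0.0957] F [ 0.3   0.02 -0.47] w 0.195
toolx ang deg -12.02 tooly [-1.4e-03 -2.0e-04 -1.0e+00] toolz [ 0.208  0.978 -0.   ] q [ 0.767  0.404 -0.782  1.722  0.309  1.146 -0.314]
shift tool mm [-0.5 35.7  1.8]
dyaw about tool y [np.float64(-0.0), np.float64(180.0)]
```

View pics/side11.png

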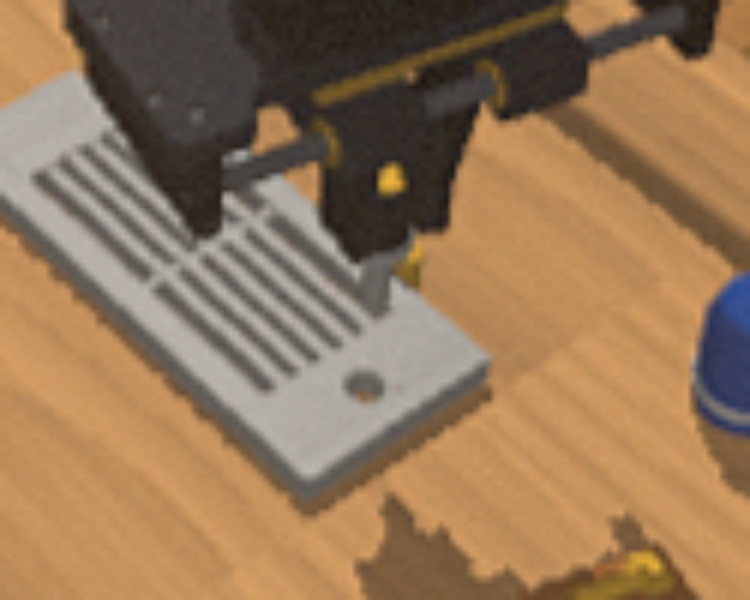

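```bash
python3 - <<'E'
from h import *
im,K,T=load('side',11)
s=np.array([.5853,-.1009])
for z in(.0563,.0653,.0743,.0883): print(z,(proj([*s,z],K,T)-[300,225])*6)
print('hole proj',(proj([.5852,-.0988,.012],K,T)-[300,225])*6)
# shank centre cols per row
g=im.astype(int);sat=g.max(2)-g.min(2);gr=cv2.cvtColor(im,cv2.COLOR_RGB2GRAY)
for v in range(264,280): print(v,gr[v,355:372].tolist())
E
```

```text
0.0563 [376.40507157 301.16650009]
0.0653 [378.26045393 283.08583064]
0.0743 [380.14169908 264.75312884]
0.0883 [383.12077455 235.72208931]
hole proj [363.28177536 382.96837423]
264 [109, 51, 39, 43, 45, 46, 44, 47, 40, 44, 40, 39, 30, 93, 131, 131, 137]
265 [172, 84, 34, 39, 41, 43, 44, 46, 42, 38, 36, 30, 62, 104, 158, 153, 156]
266 [187, 117, 46, 31, 40, 45, 41, 46, 37, 47, 54, 83, 84, 113, 163, 153, 148]
267 [160, 166, 107, 43, 32, 45, 52, 88, 88, 90, 92, 98, 107, 155, 164, 139, 141]
268 [108, 163, 171, 85, 43, 92, 97, 107, 109, 106, 105, 96, 112, 142, 128, 123, 141]
269 [84, 112, 151, 158, 157, 126, 106, 104, 102, 97, 96, 99, 105, 107, 87, 129, 147]
270 [87, 89, 104, 146, 187, 121, 95, 101, 104, 90, 76, 98, 102, 100, 83, 138, 148]
271 [93, 87, 87, 102, 151, 106, 95, 101, 101, 87, 145, 113, 96, 97, 87, 135, 140]
272 [145, 98, 88, 90, 104, 94, 96, 102, 101, 86, 172, 165, 106, 90, 84, 135, 144]
273 [180, 144, 107, 93, 83, 92, 101, 106, 93, 94, 169, 185, 158, 151, 123, 135, 143]
274 [158, 174, 166, 118, 84, 88, 101, 106, 94, 91, 165, 177, 178, 175, 161, 154, 141]
275 [108, 160, 182, 165, 128, 98, 96, 97, 91, 111, 169, 171, 169, 172, 172, 167, 153]
276 [84, 110, 149, 176, 171, 125, 100, 99, 89, 96, 148, 167, 168, 170, 167, 171, 165]
277 [129, 86, 94, 143, 173, 167, 132, 96, 105, 141, 159, 167, 167, 168, 169, 167, 170]
278 [169, 133, 89, 99, 142, 175, 167, 140, 153, 169, 173, 170, 169, 172, 169, 167, 173]
279 [177, 173, 129, 91, 97, 147, 173, 166, 170, 171, 170, 169, 166, 168, 172, 167, 167]
```

>>> drive_tool(
  increments="0 0 0 0 255;0 0 0 0 255",
  squeeze=40,
)

```text
time: 20.88
position: [0.5861, -0.0996, 0.0967]
tool_rot: [-1.565, 0.163, -0.164]
ft_force: [0.5, 0.8, -0.5]
grip_width: 0.196
```

```bash
python3 - <<'E'
from h import *
im,K,T=load('side',10)
s=np.array([.5698,-.2395])
for z in(.0768,.0858,.1088): print(z,proj([*s,z],K,T).round(2))
gr=cv2.cvtColor(im,cv2.COLOR_RGB2GRAY)
for v in range(304,326): print(v,gr[v,402:424].tolist())
st2()
from bench import get_image
d=get_image('side');np.savez('pics/side12.npz',**d)
a=load('side',10)[0][285:335,380:440];b=d['img'][245:295,335:395]
cv2.imwrite('pics/cmp.png',np.hstack([cv2.resize(x[:,:,::-1],None,fx=6.5,fy=6.5,interpolation=cv2.INTER_CUBIC) for x in(a,b)]))
E
```

```text
0.0768 [409.69 319.23]
0.0858 [410.4  316.19]
0.1088 [412.27 308.21]
304 [40, 37, 48, 41, 42, 38, 47, 44, 47, 44, 46, 45, 45, 40, 45, 46, 38, 44, 40, 45, 49, 40]
305 [30, 42, 47, 40, 41, 40, 43, 44, 44, 46, 49, 36, 45, 43, 42, 36, 44, 38, 49, 46, 41, 43]
306 [44, 35, 42, 42, 38, 39, 46, 45, 39, 39, 48, 48, 51, 45, 40, 49, 59, 38, 45, 42, 36, 33]
307 [89, 34, 38, 45, 45, 46, 35, 43, 42, 43, 46, 43, 37, 47, 39, 73, 138, 71, 26, 48, 74, 78]
308 [161, 76, 35, 41, 37, 40, 43, 45, 41, 50, 42, 42, 43, 34, 28, 78, 155, 125, 85, 146, 159, 156]
309 [179, 110, 40, 29, 40, 44, 43, 38, 45, 46, 43, 41, 43, 43, 51, 90, 144, 157, 151, 175, 181, 178]
310 [172, 164, 107, 48, 35, 37, 43, 40, 46, 42, 37, 36, 37, 51, 88, 113, 153, 159, 163, 170, 171, 175]
311 [171, 173, 164, 85, 33, 39, 44, 46, 46, 60, 62, 57, 86, 95, 101, 114, 156, 163, 161, 157, 167, 170]
312 [164, 170, 177, 159, 77, 32, 39, 33, 59, 101, 100, 98, 107, 104, 121, 152, 162, 163, 160, 159, 159, 162]
313 [162, 166, 174, 179, 110, 37, 33, 69, 98, 115, 109, 107, 124, 122, 159, 175, 173, 163, 161, 164, 159, 158]
314 [164, 161, 165, 176, 160, 1
[... 893 characters left out ...]
2, 133, 128, 116, 151, 177, 157, 154, 135, 125, 128, 150, 168, 166, 166, 165, 166, 156, 157, 159, 163]
323 [128, 124, 116, 101, 93, 121, 142, 122, 101, 77, 116, 129, 132, 154, 164, 167, 166, 166, 160, 158, 160, 161]
324 [101, 92, 87, 73, 73, 87, 78, 84, 76, 101, 122, 127, 126, 128, 160, 169, 162, 167, 165, 164, 154, 159]
325 [81, 71, 103, 85, 107, 117, 81, 75, 104, 123, 121, 129, 126, 122, 152, 170, 170, 165, 164, 165, 164, 159]
t 20.88 p [ 0.5861 -0.0996  0.0967] F [ 0.51  0.79 -0.54] w 0.196
toolx ang deg -11.93 tooly [ 5.e-04 -3.e-04 -1.e+00] toolz [ 0.207  0.978 -0.   ] q [ 0.767  0.403 -0.784  1.721  0.309  1.145 -0.314]
rel pivot(z,-x) -173.4 -15.0 Fz_tool 0.9 Fx_tool 0.3 absyaw 1.3626
```

View pics/cmp.png

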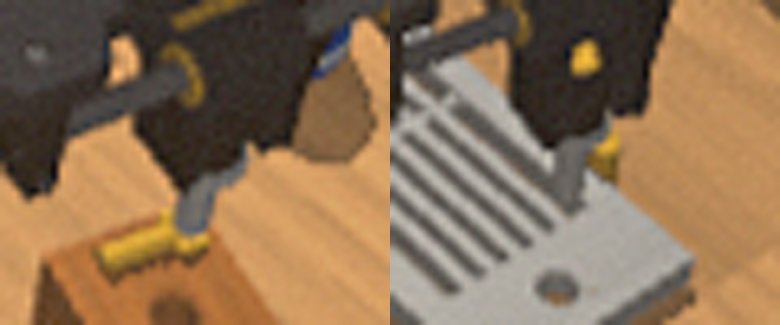

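```bash
python3 - <<'E'
from h import *
im,K,T=load('side',12)
s=np.array([.5861,-.0996])
for z in(.0573,.0633,.0713,.0893): print(z,proj([*s,z],K,T).round(2))
gr=cv2.cvtColor(im,cv2.COLOR_RGB2GRAY)
for v in range(262,281): print(v,gr[v,353:372].tolist())
E
```

```text
0.0573 [362.63 274.27]
0.0633 [362.84 272.27]
0.0713 [363.11 269.56]
0.0893 [363.75 263.35]
262 [165, 106, 49, 36, 41, 41, 43, 45, 41, 45, 45, 47, 38, 40, 37, 102, 63, 32, 67]
263 [183, 170, 91, 34, 39, 43, 42, 35, 51, 41, 46, 36, 47, 35, 41, 109, 132, 130, 138]
264 [176, 186, 139, 64, 38, 37, 41, 47, 49, 47, 43, 39, 33, 31, 60, 110, 151, 156, 157]
265 [171, 183, 174, 108, 46, 32, 37, 39, 37, 47, 42, 34, 54, 81, 89, 111, 153, 150, 150]
266 [129, 174, 179, 165, 104, 42, 34, 34, 58, 86, 90, 90, 92, 96, 97, 147, 165, 151, 147]
267 [93, 123, 159, 184, 171, 78, 25, 48, 95, 106, 106, 105, 103, 125, 156, 179, 166, 141, 141]
268 [84, 84, 110, 157, 181, 156, 153, 105, 97, 104, 104, 95, 87, 107, 144, 144, 126, 122, 141]
269 [95, 85, 85, 113, 143, 176, 192, 118, 91, 104, 100, 94, 87, 94, 103, 107, 85, 128, 145]
270 [128, 96, 86, 85, 96, 145, 182, 118, 94, 102, 100, 89, 89, 102, 100, 100, 83, 135, 149]
271 [166, 131, 91, 87, 85, 102, 137, 104, 94, 99, 100, 96, 149, 110, 100, 96, 90, 132, 143]
272 [175, 173, 143, 96, 89, 90, 92, 92, 101, 104, 96, 97, 173, 167, 109, 86, 85, 131, 142]
273 [129, 176, 178, 145, 107, 88, 87, 94, 101, 103, 95, 91, 164, 182, 160, 154, 116, 137, 141]
274 [93, 116, 160, 173, 166, 115, 86, 92, 100, 106, 92, 123, 174, 178, 178, 173, 159, 153, 143]
275 [116, 81, 106, 159, 179, 167, 132, 92, 99, 108, 92, 127, 171, 173, 174, 165, 170, 169, 152]
276 [167, 117, 84, 111, 147, 177, 172, 131, 99, 91, 88, 96, 146, 169, 168, 171, 172, 171, 168]
277 [181, 164, 128, 89, 95, 143, 176, 170, 126, 90, 104, 140, 159, 168, 172, 171, 164, 166, 171]
278 [142, 179, 171, 129, 93, 94, 141, 174, 166, 136, 148, 175, 170, 171, 170, 169, 168, 169, 169]
279 [98, 148, 174, 172, 128, 91, 92, 147, 169, 165, 171, 172, 169, 170, 168, 170, 170, 168, 169]
280 [88, 97, 141, 178, 170, 139, 114, 152, 172, 170, 172, 172, 169, 169, 168, 172, 171, 165, 169]
```

>>> drive_tool(
  increments="0 15 0 0 255;0 15 0 0 255;0 10 0 0 255;0 0 0 0 255;0 0 0 0 255;0 0 0 0 255;0 0 0 0 255",
)

```text
time: 21.8
position: [0.5862, -0.0993, 0.0568]
tool_rot: [-1.565, 0.162, -0.164]
ft_force: [-0.4, 0.4, -0.7]
grip_width: 0.195
```

```bash
python3 - <<'E'
from h import *
s,R=st()
from bench import get_image
d=get_image('side');np.savez('pics/side13.npz',**d)
t=get_image('top');np.savez('pics/top13.npz',**t)
K,T=d['mtx'],d['camera_from_world'];p=s['position']
for z in(0,.01,.02): print(proj([p[0],p[1],p[2]-.0394+z],K,T))
cv2.imwrite('pics/side13.png',cv2.resize(d['img'][250:310,325:400,::-1],None,fx=10,fy=10,interpolation=cv2.INTER_CUBIC))
gr=cv2.cvtColor(d['img'],cv2.COLOR_RGB2GRAY)
for v in range(274,297): print(v,gr[v,351:370].tolist())
E
```

```text
t 21.8 p [ 0.5862 -0.0993  0.0568] F [-0.36  0.43 -0.69] w 0.195
toolx ang deg -11.89 tooly [ 8.e-04 -3.e-04 -1.e+00] toolz [ 0.206  0.979 -0.   ] q [ 0.747  0.448 -0.763  1.755  0.347  1.078 -0.342]
[361.24354355 287.04336217]
[361.56581206 283.88288264]
[361.89292641 280.67488006]
274 [152, 83, 39, 39, 44, 39, 43, 41, 46, 48, 40, 45, 44, 38, 45, 53, 40, 45, 47]
275 [181, 141, 66, 31, 40, 42, 44, 41, 43, 45, 41, 46, 45, 43, 33, 76, 62, 39, 29]
276 [163, 181, 115, 49, 36, 40, 45, 42, 47, 53, 48, 43, 42, 39, 35, 78, 139, 100, 78]
277 [111, 155, 170, 111, 48, 35, 36, 44, 44, 44, 39, 40, 41, 41, 35, 88, 158, 161, 157]
278 [95, 100, 156, 175, 90, 34, 39, 46, 44, 49, 40, 44, 35, 34, 82, 90, 164, 182, 177]
279 [133, 93, 105, 162, 110, 47, 35, 37, 40, 43, 72, 62, 65, 83, 99, 108, 170, 179, 175]
280 [177, 136, 92, 105, 131, 103, 46, 39, 69, 94, 101, 96, 101, 93, 115, 153, 176, 175, 171]
281 [183, 177, 130, 95, 108, 113, 85, 91, 94, 109, 109, 102, 105, 151, 162, 175, 177, 175, 173]
282 [148, 183, 176, 147, 95, 115, 158, 154, 112, 102, 105, 101, 116, 175, 178, 177, 176, 175, 178]
283 [104, 137
[... 648 characters left out ...]
, 154, 169, 174, 175]
290 [177, 179, 179, 174, 177, 181, 157, 109, 100, 111, 104, 100, 104, 167, 165, 165, 170, 175, 174]
291 [177, 177, 175, 173, 174, 175, 181, 122, 97, 104, 102, 103, 102, 165, 173, 176, 178, 177, 180]
292 [178, 175, 174, 180, 178, 175, 179, 167, 114, 93, 104, 98, 91, 167, 181, 174, 179, 179, 162]
293 [179, 180, 177, 175, 174, 174, 179, 184, 166, 117, 102, 98, 95, 170, 184, 179, 158, 137, 111]
294 [179, 174, 177, 173, 178, 175, 175, 178, 146, 104, 99, 101, 91, 174, 186, 162, 119, 90, 88]
295 [179, 173, 174, 177, 173, 174, 174, 176, 162, 113, 99, 105, 99, 128, 134, 114, 92, 91, 96]
296 [176, 176, 178, 178, 174, 176, 177, 182, 192, 130, 102, 101, 103, 92, 93, 90, 90, 96, 99]
```

View pics/side13.png

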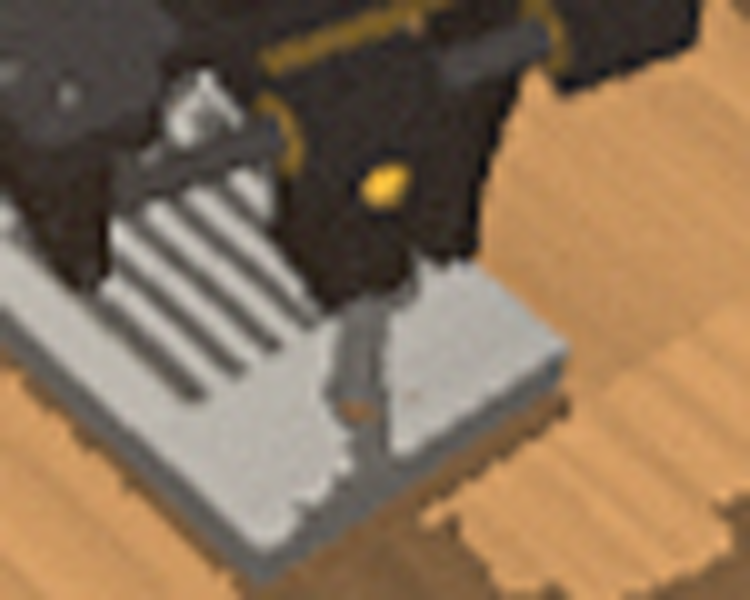

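>>> drive_tool(
  increments="0 3 0 0 255;0 3 0 0 255;0 2 0 0 255;0 0 0 0 255",
)

```text
time: 22.4
position: [0.5857, -0.0992, 0.048]
tool_rot: [-1.565, 0.163, -0.162]
ft_force: [0.0, -0.1, -1.2]
grip_width: 0.194
```

>>> drive_tool(
  increments="0 2 0 0 255;0 2 0 0 255;0 0 0 0 255",
)

```text
time: 22.78
position: [0.5857, -0.0992, 0.0441]
tool_rot: [-1.565, 0.163, -0.163]
ft_force: [1.1, 0.3, -1.3]
grip_width: 0.196
```

>>> drive_tool(
  increments="0 2 0 0 255;0 2 0 0 255;0 2 0 0 255;0 0 0 0 255",
)

```text
time: 23.28
position: [0.5858, -0.0991, 0.0381]
tool_rot: [-1.565, 0.163, -0.163]
ft_force: [-0.0, 0.1, -0.7]
grip_width: 0.199
```

>>> drive_tool(
  increments="0 3 0 0 255;0 3 0 0 255;0 2 0 0 255;0 0 0 0 255",
)

```text
time: 23.78
position: [0.5858, -0.0992, 0.0301]
tool_rot: [-1.565, 0.163, -0.163]
ft_force: [-0.3, -0.6, -0.6]
grip_width: 0.195
```

>>> drive_tool(
  increments="0 3 0 0 255;0 3 0 0 255;0 2 0 0 255;0 1 0 0 255;0 0 0 0 255",
)

```text
time: 24.4
position: [0.5858, -0.0992, 0.0213]
tool_rot: [-1.565, 0.163, -0.163]
ft_force: [-0.5, 0.8, 0.2]
grip_width: 0.196
```

>>> drive_tool(
  increments="0 1 0 0 255;0 0.5 0 0 255;0 0 0 0 255",
)

```text
time: 24.78
position: [0.5858, -0.0992, 0.0198]
tool_rot: [-1.565, 0.163, -0.163]
ft_force: [0.7, -0.6, -0.1]
grip_width: 0.193
```

>>> drive_tool(
  increments="0 0 0 0 150;0 0 0 0 150;0 0 0 0 150;0 0 0 0 150;0 0 0 0 150",
)

```text
time: 25.4
position: [0.5859, -0.0992, 0.0198]
tool_rot: [-1.565, 0.163, -0.163]
ft_force: [0.2, 0.2, 0.2]
grip_width: 0.412
```

```bash
python3 - <<'E'
from h import *
st2()
from bench import get_image
d=get_image('side');np.savez('pics/side14.npz',**d)
cv2.imwrite('pics/side14.png',cv2.resize(d['img'][250:310,325:400,::-1],None,fx=10,fy=10,interpolation=cv2.INTER_CUBIC))
E
```

```text
t 25.4 p [ 0.5859 -0.0992  0.0198] F [0.23 0.25 0.21] w 0.412
toolx ang deg -11.89 tooly [-0.e+00 -1.e-04 -1.e+00] toolz [ 0.206  0.979 -0.   ] q [ 0.726  0.493 -0.74   1.78   0.385  1.018 -0.368]
rel pivot(z,-x) -173.0 -14.6 Fz_tool 0.3 Fx_tool 0.2 absyaw 1.3633
```

View pics/side14.png

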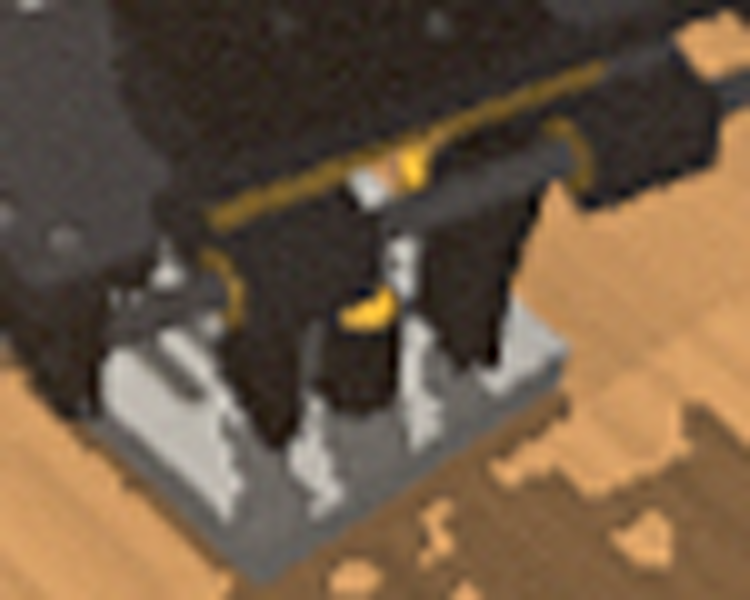

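>>> drive_tool(
  increments="0 -10 0 0 150;0 -25 0 0 150;0 -40 0 0 150;0 -50 0 0 150;0 -40 0 0 150;0 0 -45 0 150;0 0 -45 0 150;0 0 -45 0 150;0 0 -40 0 150;0 0 0 0 150;0 0 0 0 150",
)

```text
time: 26.82
position: [0.5502, -0.2696, 0.1854]
tool_rot: [-1.564, 0.162, -0.163]
ft_force: [-0.2, 0.7, -0.7]
grip_width: 0.411
```

```bash
python3 - <<'E'
from h import *
st2()
from bench import get_image
d=get_image('side');np.savez('pics/side15.npz',**d)
t=get_image('top');np.savez('pics/top15.npz',**t)
cv2.imwrite('pics/s15.png',cv2.resize(d['img'][210:330,270:420,::-1],None,fx=5,fy=5,interpolation=cv2.INTER_CUBIC))
cv2.imwrite('pics/t15.png',t['img'][...,::-1])
K,T=d['mtx'],d['camera_from_world'];print('cap expected px at z=.041',proj([*S2W(0,-.082),.041],K,T))
r=gyaw(*load('top',15),312,363,207,222);print('rel yaw',r[0]-PS,r[3])
for n in('top','side'):
    im,K,T=load(n,15);h=cv2.cvtColor(im,cv2.COLOR_RGB2HSV);H,S,V=[h[...,i].astype(int) for i in range(3)]
    y=(H>17)&(H<30)&(S>170)&(V>120)
    b=(slice(205,245),slice(300,400)) if n=='top' else(slice(225,300),slice(300,400))
    for c,s in blobs(y[b],6): p=np.array(c)+[b[1].start,b[0].start];print(n,p,s,onz(p,K,T,.041).round(4))
    im0=load(n,0)[0]
E
```

```text
t 26.82 p [ 0.5502 -0.2696  0.1854] F [-0.24  0.71 -0.71] w 0.411
toolx ang deg -11.86 tooly [ 7.e-04  6.e-04 -1.e+00] toolz [0.206 0.979 0.001] q [ 1.011  0.347 -0.741  1.579  0.239  1.308  0.03 ]
rel pivot(z,-x) -347.1 -14.6 Fz_tool 0.6 Fx_tool -0.4 absyaw 1.3638
cap expected px at z=.041 [361.51964603 279.73097885]
rel yaw 0.004935260165299708 0.06286771
top [369.05 210.9 ] [67, 4, 5, 5, 20] [ 0.6292 -0.0656  0.041 ]
top [311.5 222.5] [10, 16, 4, 4, 16] [0.603  0.0726 0.041 ]
top [383.9  229.05] [82, 22, 5, 5, 20] [ 0.5848 -0.1     0.041 ]
side [316.89 235.79] [15, 8, 5, 6, 19] [0.5913 0.0537 0.041 ]
side [365.5 266.5] [65, 40, 2, 4, 6] [ 0.6149 -0.0778  0.041 ]
side [361.16 279.68] [59, 53, 6, 4, 19] [ 0.5846 -0.0986  0.041 ]
```

View pics/s15.png

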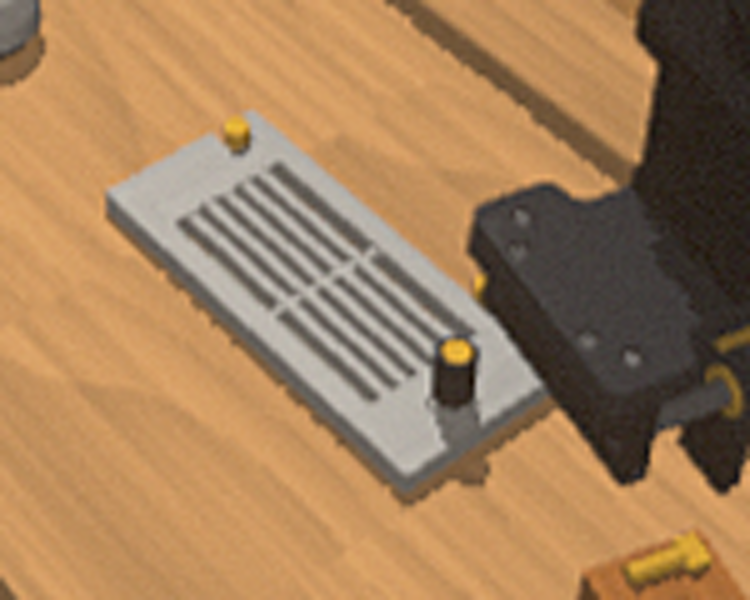

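View pics/t15.png

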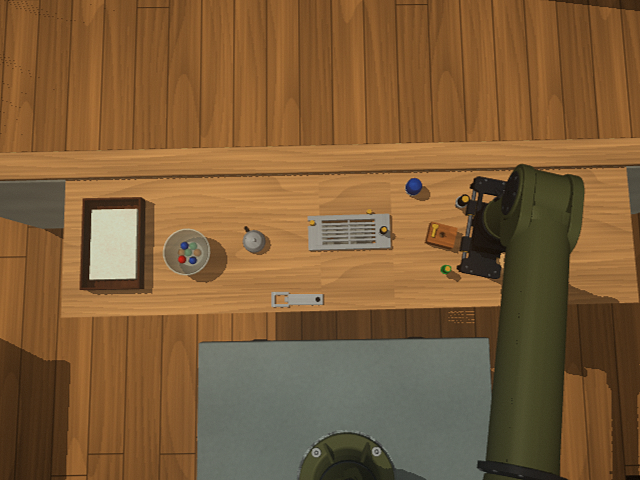

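```bash
python3 -c "
from bench import workorder
print(workorder.close_job())"
```

```text
the job is handed in; nothing more can be done
None
```

The grille is closed against the stop peg, and the black-knobbed pin from the oak block stands fully home in its hole. I let go of it and handed the job in at about 27 s; no verdict was reported.

**Pressing the grille:** I turned it round the pivot peg and held it on the stop peg for about 0.6 s. The push read 15.5 N level and 7.7 N downward, about 17 N in all, and it never read above about 18 N. The grille would not move further as I pushed harder. Contact with the stop peg is inferred from that, as I had no direct reading of it.

**Last checks:**

| Check | Reading | Limit |
|---|---|---|
| Grille out of square with the shelf | about 0.005 rad | 0.025 rad |
| Slot off the pivot peg, along the slot (measured while pressed, before the pin) | about 0.2 mm | 4 mm |
| Pin's knob top against its expected place when fully home | within about 0.4 px (roughly 1 mm) | 4 mm sideways, 3 mm in depth |

The bell, bowl, opener and umbrella cap look to be where they started in the last top view, though I did not measure them. The arm was clear of everything.

**Disagreements:** The two cameras differed by about 1.5 mm on where the holes are. One check of the held pin's foot looked about 4 mm low. I put that down to the arm still settling and a dark grille slot behind the foot, and the pin then went in without any noticeable force.

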